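Load the wine sample bath

ROBOT

A 6-joint arm with a two-finger parallel gripper is mounted at the origin on the work surface. World frame = base frame: x ahead of the robot, y to its left, z up, the work surface at z = 0. Lengths are in m, angles in degrees, forces in N, time in s.
With the tool pointing down it reaches from about 0.35 to 0.95 m from the base axis. Payload 17.4 kg.
Tool frame: the origin (TCP) lies on the mounting face of the last link; the fingertips stand ahead of it and the grasp point (between the pads) lies 167 mm ahead of it (manip.nose_length is the z of the fingertips in the tool frame, in m); z points along the fingers, y is the line along which they close (so a half turn about z gives the same grasp; the last joint's range is limited). The gripper opens to 93 mm and grips with 3 to 60 N. Pads are 15 mm wide; open, the fingers measure 128 mm over their backs; the gripper's body (75 mm by 188 mm) begins 65 mm behind the grasp point.
Start: joints at [72.204, 6.646, 82.598, -0, 90.757, -2.166], TCP at [0.182, 0.65, 0.405] pointing down, gripper open.
Joint ranges: [-162.19, 162.19], [-47.58, 125.68], [4.15, 143.07], [-65.23, 245.23], [0.69, 171.88], [-170.13, 170.13]. Speed limits (degrees/s): [108.29, 108.29, 127.2, 180, 180, 180].

INTERFACE

Orientations are given as a 3x3 rotation matrix whose columns are the frame's x, y, z axes.
In Python, from workcell import manip gives the robot as it stands.
- The arm moves only by the tool step_arm, never from a script. Its argument "plan" is a list of rows, each an object with "hand": the finger opening in mm, from 0 to 93; "slide": the shift along the tool's x, y, z normalised to -1 to 1, where 1 is 500 mm, a list of three; "roll": the turn about the tool's z normalised to -1 to 1, where 1 is 2 rad. A call has 1 to 12 rows; each row shifts and turns the commanded pose from where the row before left it, along the tool's axes as they then stand; what a row does not reach is not made up. A row lasts 1/8 s, in which the tool goes at most 62.5 mm and 10.7 degrees, less where a joint would pass 70% of its speed; a pose out of reach is approached as far as the arm can. A call with a number of a shift or a turn outside -1 to 1 is refused whole. A call with a gripper value outside its range is refused whole. The fingers move at their own pace and stop on an object; "squeeze" is the grip in N (left out, the last holds). Time passes only in rows, so rows that do not move let the fingers close. It gives the time, the measured TCP pose, the force, the opening and the grip force at its end, in the units of the state.
- manip.read_state(): the state, without advancing time (a new reading comes with each control period).
- manip.capture(name): name is "side" or "top" or "wrist"; returns (picture, depth): 480x640x3 uint8, red, green, blue; 480x640 float32, m along the optical axis (not along the pixel's ray), 0 where there is no reading.
- manip.camera_params(name): a dict with "mtx" (3x3 intrinsics, pixels), "view" (4x4, takes a point from world to camera coordinates). Camera axes: x right, y down, z forward; pixel columns grow to the right and rows downward; lengths in m; the calibration is good to about 2 mm. A picture is of the moment at which its call begins: read the wrist's pose just before it. camera_params takes no time and is no camera call; for the wrist camera it gives the pose at the moment of the call.
- manip.hand_in(): hands the job in; it is judged then, once.
The state is a dict: "clock": time; "joint_pos": joint angles; "dq": joint speeds; "joint_efforts": joint torques, N m; "position": TCP position; "tool_rot": TCP orientation; "force": force on the tool from outside, world axes, zero at the start; "ft_torque": the same for the moment, N m; "width": finger opening in m; "grip_force": force on a finger pad.
Only numpy, scipy, OpenCV 4.12 (cv2) and the standard library are available. Lean on these libraries where they do the work, as an engineer would, in place of code of your own. Each camera call takes 0.05 s, during which the arm holds its last target. There are 200 camera calls.

TASK

Warm the wine samples: first slide the bath's selector fully to its off stop (towards the robot), then lift the lid off by its knob and set it down flat on the cork trivet. Stand every sample jar upright on the floor of the bath's well, put the lid back on so that it sits fully home, and only then slide the selector fully to its on stop (away from the robot). Leave the wine bottle, the carton and the steel bowl where they are.

Things in the scene. Friction and masses are not known exactly. Their poses are not given: they have to be found in the camera images.
- bath: fixed steel sample bath, level deck 140 mm above the counter. Origin at counter level under the centre of its round well; z up, x away from the robot (within 0.2 rad of world x). The block is 240 x 240 mm about the origin; on its own +y side follows a grey control deck of the same height, y = 120 to 230 mm, with the selector
- well (a point): centre of the well's flat floor, 35 mm above the counter, axes as the bath. The well is round, 180 mm inside diameter, 105 mm deep from deck to floor, open upwards under the lid
- lid: loose round steel lid, 0.25 to 0.46 kg, on the well at the start. Origin: centre of its underside. Upwards: locating disc 170 mm diameter, 0 to 8 mm (chamfered to 160), which drops into the well; flange 210 mm diameter, 8 to 13 mm, which rests on the deck; stem 18 mm; black knob 34 mm diameter, 25 to 53 mm, on the axis, to grip from above. Seated, its origin is 132 mm above the counter
- selector (a joint): the selector's travel in m along the bath's own +x axis: 0 = off stop (end nearer the robot), 0.100 = on stop (far end). It starts somewhere in the far half and stays where it is left; about 1.5 N friction
- selector_top (a point): top centre of the selector's black upright grip: 28 mm wide across the travel (bath y), 20 mm along it (bath x), 40 mm tall, on an aluminium track 14 mm high on the deck, 175 mm to the bath's own +y side of the well's centre; its top is 194.5 mm above the counter
- trivet: fixed flat round cork mat for the lid, 200 mm diameter, 3 mm thick. Origin: centre of its underside, on the counter
- mat: fixed black rubber mat 180 x 170 mm (x, y), 3 mm thick, on which the jars wait in two rows. Origin: centre of its underside. Mat and trivet may change places from start to start
- jar1: closed amber glass sample jar, upright, 90 mm tall: body 50 mm diameter up to 50 mm, sloping shoulder to 62 mm, plain white cap 36 mm diameter from 62 to 90 mm (fixed on; grip it there from above). 0.11 to 0.23 kg. Origin: centre of its underside, z up. All jars are alike; 2 to 4 are present, an absent one reads None
- jar2: closed amber glass sample jar, upright, 90 mm tall: body 50 mm diameter up to 50 mm, sloping shoulder to 62 mm, plain white cap 36 mm diameter from 62 to 90 mm (fixed on; grip it there from above). 0.11 to 0.23 kg. Origin: centre of its underside, z up. All jars are alike; 2 to 4 are present, an absent one reads None
- jar3: closed amber glass sample jar, upright, 90 mm tall: body 50 mm diameter up to 50 mm, sloping shoulder to 62 mm, plain white cap 36 mm diameter from 62 to 90 mm (fixed on; grip it there from above). 0.11 to 0.23 kg. Origin: centre of its underside, z up. All jars are alike; 2 to 4 are present, an absent one reads None
- jar4: closed amber glass sample jar, upright, 90 mm tall: body 50 mm diameter up to 50 mm, sloping shoulder to 62 mm, plain white cap 36 mm diameter from 62 to 90 mm (fixed on; grip it there from above). 0.11 to 0.23 kg. Origin: centre of its underside, z up. All jars are alike; 2 to 4 are present, an absent one reads None
- wine: bystander: full green wine bottle, 74 mm diameter, 300 mm tall, standing; origin at the centre of its underside. Not to be moved
- carton: bystander: cardboard carton 120 x 200 x 80 mm (x, y, z); origin at the centre of its underside. Not to be moved
- mortar: bystander: steel bowl 110 mm diameter, 70 mm tall; origin at the centre of its underside. Not to be moved
Mind the look-alikes: they are no part of the job. Leave any pink or turquoise look-alike of the lid alone.

How it is judged:
By the outcome, as a careful person would: the job done as asked, in the order asked, and still so for the second after the job is handed in, with the robot touching nothing.
Of jar1, jar2, jar3, jar4 only 2 to 4 are there at a start; the rules pass over those that are not, and their reading is None.
At some moment in a run one of jar1, jar2, jar3, jar4 may be knocked a few centimetres aside while the robot is not near it.
It also fails if it takes over 210 s, if anything falls off the work surface, if the arm or the gripper's body presses on something with over 40 N, if the wrist force passes 120 N, or if a joint passes its speed limit or range.

## Working session

There is one attempt and no reset: what is moved stays moved. The work goes in short steps, Python scripts to look and compute and a tool call to move; the robot and the scene stay as the last step left them, time stands still between calls to the robot, and variables do not carry over. Pictures are saved under pics/ and viewed, at most 14 in all, crops included, and the job is handed in when it is done.

Besides the shell and the picture viewer there is one more tool, called after "Emit:" in YAML: its name, and indented under it one key for each argument. step_arm: Moves the arm, as the interface text tells. Scaled input: -1 to 1 covers 500 mm each way for a shift and 2 rad each way for a turn. Its arguments: {"type":"object","properties":{"plan":{"type":"array"},"squeeze":{"type":"number"}},"required":["plan"]}

```bash
ls; mkdir -p pics; python3 - <<'E'
from workcell import manip
import cv2,numpy as np
for n in("top","side"):
    p,d=manip.capture(n); cv2.imwrite(f"pics/{n}0.png",p[:,:,::-1]); np.savez(f"{n}0.npz",p=p,d=d)
    c=manip.camera_params(n); print(n,np.round(c["mtx"],1).tolist(),np.round(c["view"],3).tolist())
s=manip.read_state(); print(s, manip.nose_length)
E
```

```text
pics
top [[526.0, 0.0, 320.6], [0.0, 526.0, 239.8], [0.0, 0.0, 1.0]] [[0.005, -1.0, -0.014, 0.006], [-0.994, -0.004, -0.112, 0.509], [0.112, 0.015, -0.994, 1.264], [0.0, 0.0, 0.0, 1.0]]
side [[588.7, 0.0, 325.9], [0.0, 588.7, 229.9], [0.0, 0.0, 1.0]] [[0.982, -0.191, -0.004, -0.526], [-0.113, -0.562, -0.819, 0.162], [0.154, 0.805, -0.573, 1.486], [0.0, 0.0, 0.0, 1.0]]
{'clock': 0.1, 'joint_pos': array([ 7.22059780e+01,  6.67225179e+00,  8.26291885e+01, -2.59516113e-04,
        9.07573834e+01, -2.16764876e+00]), 'dq': array([-0.07210298, -0.06216264, -0.04077228, -0.04315774,  0.05739137,
        0.01279583]), 'joint_efforts': array([ 9.53111230e-04, -7.22901249e+01, -6.23864794e+01,  7.79907522e-02,
        2.26615701e-02, -1.04695919e-04]), 'position': array([0.1818569 , 0.65006282, 0.40409819]), 'tool_rot': array([[-9.63038660e-01,  2.69363033e-01, -3.09432897e-04],
       [ 2.69363208e-01,  9.63038163e-01, -9.78936490e-04],
       [ 3.43063869e-05, -1.02610352e-03, -9.99999473e-01]]), 'force': array([-0.06526857, -0.39268414,  0.69428382]), 'ft_torque': array([0.02347084, 0.00691227, 0.03305213]), 'grip_force': 0.0, 'width': 0.09295276328764898} 0.1861
```

View pics/top0.png

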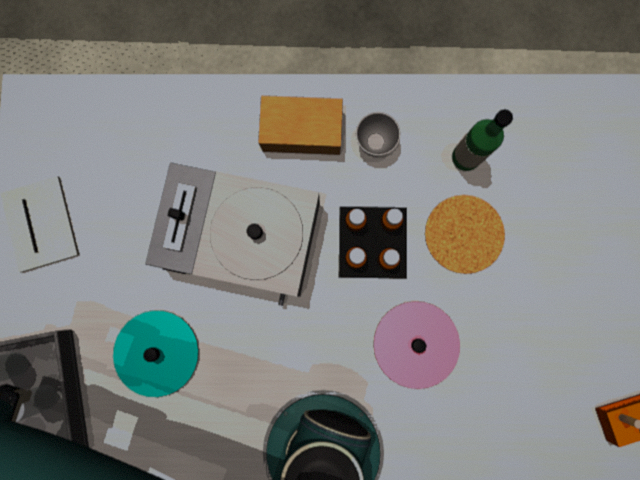

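View pics/side0.png

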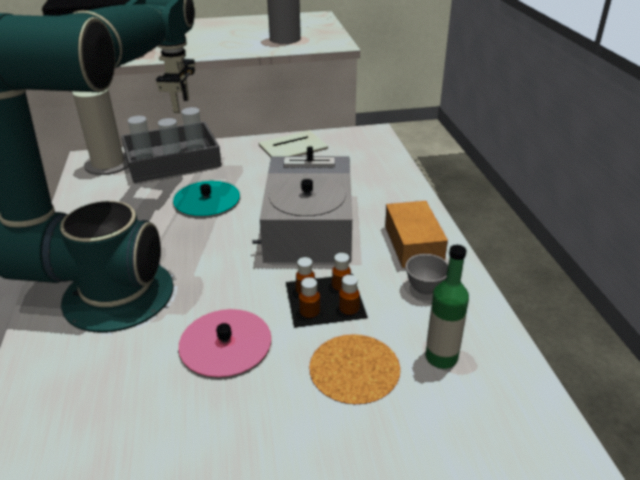

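Top view: the steel lid's knob is at (255,231), the selector grip at (176,214), the trivet at (465,234), and four jar caps at (357,215), (394,215), (357,256) and (391,256). There are lid look-alikes: turquoise at (155,352) and pink at (418,345). Only the steel one at (255,231), on the bath, fits the description.

```bash
cat > h.py <<'E'
from workcell import manip
import cv2,numpy as np
def shot(n):
    c=manip.camera_params(n); p,d=manip.capture(n); return p,d,c
def ray(c,uv,z):
    V=np.array(c["view"]); R,t=V[:3,:3],V[:3,3]; o=-R.T@t
    r=R.T@np.linalg.inv(c["mtx"])@np.array([uv[0],uv[1],1.]); return o+r*(z-o[2])/r[2]
def cloud(c,d):
    v,u=np.mgrid[:480,:640]; V=np.array(c["view"]); K=np.array(c["mtx"])
    P=np.stack([(u-K[0,2])/K[0,0]*d,(v-K[1,2])/K[1,1]*d,d],-1)
    P=(P-V[:3,3])@V[:3,:3]; P[d==0]=np.nan; return P
def proj(c,X):
    V=np.array(c["view"]); q=np.array(c["mtx"])@(V[:3,:3]@np.asarray(X,float)+V[:3,3]); return q[:2]/q[2]
def blobs(m,lo,hi):
    n,l,s,ce=cv2.connectedComponentsWithStats(m.astype(np.uint8))
    return [(ce[i],s[i,4],l==i) for i in range(1,n) if lo<s[i,4]<hi]
def caps(p,P,zlo=.08,zhi=.1,ztop=.093,c=None):
    "jar caps: bright, at cap height"
    m=(p.min(2)>150)&(P[...,2]>zlo)&(P[...,2]<zhi)
    return [(b[0].round(1),b[1],ray(c,b[0],ztop).round(4)) for b in blobs(m,80,900)]
E
python3 - <<'E'
from h import *
p,d,c=shot("top"); P=cloud(c,d); z=P[...,2]
hsv=cv2.cvtColor(p,cv2.COLOR_RGB2HSV)
reg=np.zeros((480,640),bool); reg[150:320,130:335]=1
m=reg&(z>.13)&(z<.165)
pts=P[m][:,:2].astype(np.float32); print("deck",cv2.minAreaRect(pts), np.median(z[m]))
m=(p.max(2)<70)&reg
for b in blobs(m&(z>.15),20,2000): print("black",b[0],b[1],np.nanmax(z[b[2]]),np.nanmedian(z[b[2]]),P[b[2]&(z>.18)].mean(0))
print(ray(c,(255,231),.185))
m=(hsv[...,0]>8)&(hsv[...,0]<28)&(hsv[...,1]>110)
for b in blobs(m,1000,9000): print("orange",b[0],b[1],ray(c,b[0],.003))
for x in caps(p,P,c=c): print("cap",x)
cv2.imwrite("pics/crop1.png",cv2.resize(p[150:320,130:430,::-1],None,fx=2.6,fy=2.6,interpolation=2))
E
```

```text
deck ((0.5240437388420105, 0.20772181451320648), (0.3512626886367798, 0.2403494119644165), 78.53438568115234) 0.14336277571507205
black [177.12313433 214.91791045] 268 0.2002215313788976 0.1726100414180097 [0.54747656 0.32205297 0.19339207]
black [254.51595745 231.10106383] 188 0.19246405931553037 0.18542857824013964 [0.51079682 0.15060031 0.18576267]
[0.51019955 0.14834441 0.185     ]
orange [300.42058166 124.61364653] 4470 [0.81020835 0.06231078 0.003     ]
orange [464.45420792 233.88985149] 4848 [ 0.52838467 -0.35102372  0.003     ]
orange [621.87381275 420.52917232] 1474 [ 0.07928719 -0.71526607  0.003     ]
cap (array([356.7, 216. ]), np.int32(136), array([ 0.5586, -0.0771,  0.093 ]))
cap (array([394.4, 215.7]), np.int32(139), array([ 0.5593, -0.1653,  0.093 ]))
cap (array([356.8, 255.2]), np.int32(138), array([ 0.4662, -0.077 ,  0.093 ]))
cap (array([391.4, 256.8]), np.int32(139), array([ 0.4629, -0.1574,  0.093 ]))
```

View pics/crop1.png

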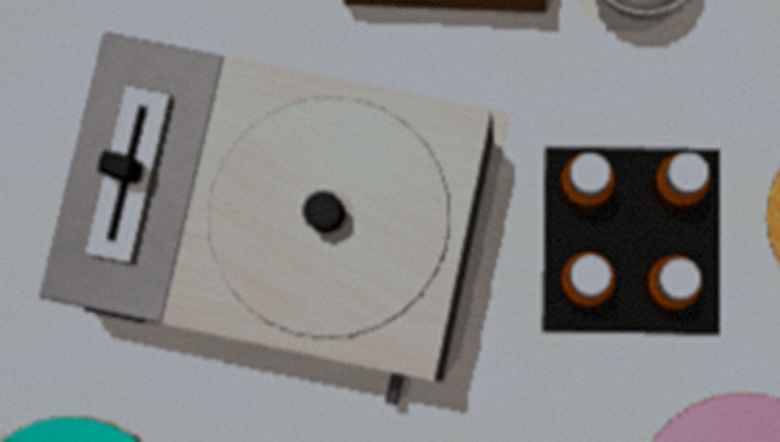

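The crop confirms the steel lid at (323,212) in the crop, on the bath. The selector grip is at (120,165), with its slot running from (145,107) to (112,240). The bath yaw is about -11.5°. I'll move above the selector with the tool's y axis along bath y.

Emit:
step_arm:
  plan:
    - {"hand": 60, "slide": [0, 0, 0], "roll": -0.036}
    - {"hand": 60, "slide": [-0.0845, -0.0494, 0], "roll": 0}
    - {"hand": 60, "slide": [-0.0845, -0.0494, 0], "roll": 0}
    - {"hand": 60, "slide": [-0.0845, -0.0494, 0], "roll": 0}
    - {"hand": 60, "slide": [-0.0845, -0.0494, 0], "roll": 0}
    - {"hand": 60, "slide": [-0.0845, -0.0494, 0], "roll": 0}
    - {"hand": 60, "slide": [-0.0845, -0.0494, 0], "roll": 0}
    - {"hand": 60, "slide": [-0.0845, -0.0494, 0], "roll": 0}
    - {"hand": 60, "slide": [-0.0845, -0.0494, 0], "roll": 0}
    - {"hand": 60, "slide": [-0.0845, -0.0494, 0], "roll": 0}
    - {"hand": 60, "slide": [-0.0845, -0.0494, 0], "roll": 0}
    - {"hand": 60, "slide": [0, 0, 0], "roll": 0}
  squeeze: 6

```text
clock: 1.65
position: [0.5485, 0.3217, 0.4041]
tool_rot: [[-0.979, 0.203, -0.001], [0.203, 0.979, -0.001], [0.0, -0.001, -1.0]]
force: [0.8, 0.0, 0.6]
width: 0.06
grip_force: 0.0
```

```bash
cat >> h.py <<'E'
def togo(xy,zg=None,yaw_y=None):
    "print normalised tool-axis shift from the present pose to grasp point (x,y,zg); yaw_y: wanted world angle of tool y, deg"
    s=manip.read_state(); R=s["tool_rot"]; g=s["position"]+R[:,2]*.167
    t=np.array([xy[0],xy[1],g[2] if zg is None else zg])
    a=np.degrees(np.arctan2(R[1,1],R[0,1])); r=0.
    if yaw_y is not None:
        r=-(yaw_y-a); A=cv2.Rodrigues(np.array([0,0,np.radians(-r)]))[0]; R=A@R
    print("t",round(s["clock"],2),"grasp",g.round(4),"yawy",a.round(2),"F",s["force"].round(1),"w",round(s["width"]*1e3,1),"gf",round(s["grip_force"],1))
    print("  slide",(R.T@(t-g)/.5).round(4),"roll",round(np.radians(r)/2,4))
E
python3 - <<'E'
from h import *
togo((.547,.324),.18,78.53)
p,d,c=shot("wrist"); cv2.imwrite("pics/w1.png",p[:,:,::-1]); np.savez("w1.npz",p=p,d=d,**c)
print(c["mtx"][0],proj(c,(.547,.324,.1945)))
p,d,c=shot("top"); cv2.imwrite("pics/t1.png",p[:,:,::-1])
E
```

```text
t 1.65 grasp [0.5484 0.3216 0.2371] yawy 78.31 F [0.8 0.  0.6] w 60.0 gf 0.0
  slide [0.0036 0.0043 0.1142] roll -0.0019
[356.17282173   0.         324.9298108 ] [329.68950469 273.06684992]
```

View pics/w1.png

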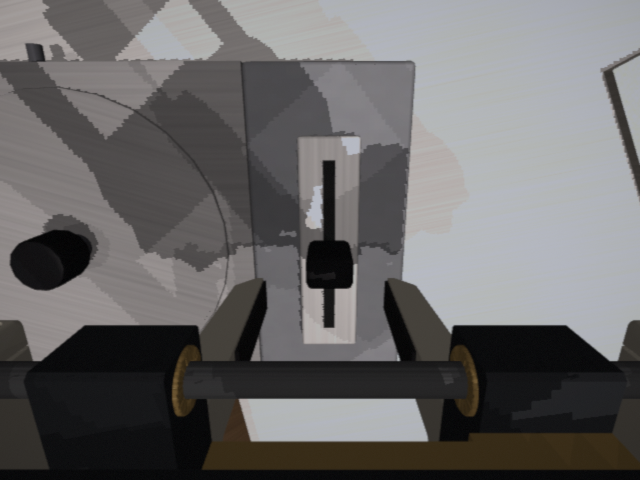

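The wrist view shows the grip's top centred near (330,272). My estimate projects to (330,273), so they agree. The slot runs on both sides of it, from row 160 to row 327. I'll descend and grip.

Emit:
step_arm:
  plan:
    - {"hand": 60, "slide": [0.0036, 0.0043, 0.03], "roll": -0.0019}
    - {"hand": 60, "slide": [0, 0, 0.04], "roll": 0}
    - {"hand": 60, "slide": [0, 0, 0.042], "roll": 0}
    - {"hand": 60, "slide": [0, 0, 0], "roll": 0}
    - {"hand": 20, "slide": [0, 0, 0], "roll": 0}
    - {"hand": 20, "slide": [0, 0, 0], "roll": 0}
    - {"hand": 20, "slide": [0, 0, 0], "roll": 0}
    - {"hand": 20, "slide": [0, 0, 0], "roll": 0}
  squeeze: 6

```text
clock: 2.75
position: [0.5453, 0.3257, 0.3492]
tool_rot: [[-0.981, 0.196, -0.0], [0.196, 0.981, -0.002], [-0.0, -0.002, -1.0]]
force: [-4.1, -11.8, 5.2]
width: 0.0291
grip_force: 6.0
```

Emit:
step_arm:
  plan:
    - {"hand": 20, "slide": [0.01, -0.003, 0], "roll": 0}
    - {"hand": 20, "slide": [0.02, 0, 0], "roll": 0}
    - {"hand": 20, "slide": [0.02, 0, 0], "roll": 0}
    - {"hand": 20, "slide": [0.02, 0, 0], "roll": 0}
    - {"hand": 20, "slide": [0.02, 0, 0], "roll": 0}
    - {"hand": 20, "slide": [0, 0, 0], "roll": 0}
  squeeze: 6

```text
clock: 3.5
position: [0.4999, 0.3338, 0.3492]
tool_rot: [[-0.981, 0.195, -0.0], [0.195, 0.981, 0.0], [0.0, 0.0, -1.0]]
force: [-2.2, -1.4, 5.5]
width: 0.0281
grip_force: 6.0
```

Emit:
step_arm:
  plan:
    - {"hand": 20, "slide": [0.01, 0, 0], "roll": 0}
    - {"hand": 20, "slide": [0.01, 0, 0], "roll": 0}
    - {"hand": 20, "slide": [0, 0, 0], "roll": 0}
  squeeze: 6

```text
clock: 3.88
position: [0.4908, 0.3356, 0.349]
tool_rot: [[-0.981, 0.195, 0.001], [0.195, 0.981, 0.0], [-0.001, 0.001, -1.0]]
force: [3.8, 0.1, 2.4]
width: 0.0276
grip_force: 6.0
```

```bash
python3 - <<'E'
from h import *
togo((.547,.324),.18,78.53)
p,d,c=shot("wrist"); cv2.imwrite("pics/w2.png",cv2.resize(p[60:400,200:460,::-1],None,fx=1.6,fy=1.6))
E
```

```text
t 3.88 grasp [0.491  0.3357 0.182 ] yawy 78.73 F [3.8 0.1 2.4] w 27.6 gf 6.0
  slide [-0.1144 -0.0006  0.0041] roll 0.0017
```

View pics/w2.png

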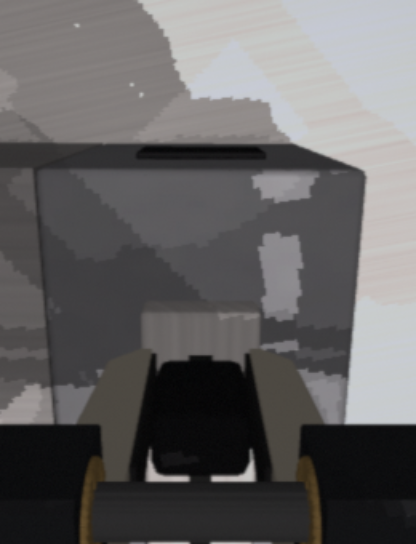

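The grip is now at (200,415) in the crop, close to the robot-side end of the slot at (200,357). I'll press a little further to check for the stop.

Emit:
step_arm:
  plan:
    - {"hand": 20, "slide": [0.01, 0, 0], "roll": 0}
    - {"hand": 20, "slide": [0.004, 0, 0], "roll": 0}
    - {"hand": 20, "slide": [0, 0, 0], "roll": 0}
  squeeze: 6

```text
clock: 4.3
position: [0.4842, 0.337, 0.3486]
tool_rot: [[-0.981, 0.196, 0.001], [0.196, 0.981, 0.0], [-0.001, 0.0, -1.0]]
force: [6.4, 1.4, 0.3]
width: 0.0275
grip_force: 6.0
```

Emit:
step_arm:
  plan:
    - {"hand": 60, "slide": [0, 0, 0], "roll": 0}
    - {"hand": 60, "slide": [0, 0, 0], "roll": 0}
    - {"hand": 60, "slide": [0, 0, 0], "roll": 0}
    - {"hand": 60, "slide": [0, 0, -0.08], "roll": 0}
    - {"hand": 60, "slide": [0, 0, -0.06], "roll": 0}
    - {"hand": 60, "slide": [0, 0, 0], "roll": 0}

```text
clock: 5.05
position: [0.4842, 0.3369, 0.4212]
tool_rot: [[-0.981, 0.196, 0.003], [0.196, 0.981, 0.002], [-0.002, 0.002, -1.0]]
force: [0.6, 0.1, 0.2]
width: 0.0599
grip_force: 0.0
```

```bash
python3 - <<'E'
from h import *
togo((.511,.1506),.171,78.53)
p,d,c=shot("wrist"); cv2.imwrite("pics/w3.png",p[:,:,::-1])
np.savez("w3.npz",p=p,d=d,**c)
print(proj(c,(.511,.1506,.185)))
E
```

```text
t 5.05 grasp [0.4847 0.3372 0.2542] yawy 78.72 F [0.6 0.1 0.2] w 59.9 gf 0.0
  slide [-0.1254 -0.3558  0.1658] roll 0.0016
[ 70.31941175 343.25496814]
```

View pics/w3.png

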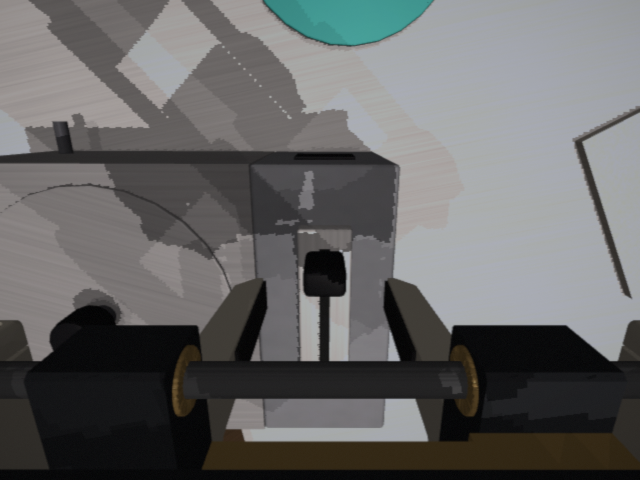

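The selector is at (325,272), at the robot-side end of its slot. I'll check that numerically against the slot ends seen in w1.

```bash
python3 - <<'E'
from h import *
o=np.array([.5131,.1538]); y=np.radians(-11.47); B=np.array([[np.cos(y),np.sin(y)],[-np.sin(y),np.cos(y)]])
f=lambda c,uv,z:(B@(ray(c,uv,z)[:2]-o)).round(4)
w=np.load("w1.npz"); 
print("slot ends",f(w,(329,160),.154),f(w,(329,327),.154),"track ends",f(w,(329,136),.154),f(w,(329,344),.154))
for n in("w1","w3"):
    w=np.load(n+".npz"); P=cloud(w,w["d"]); m=np.zeros((480,640),bool); m[200:310,295:365]=1
    m&=(P[...,2]>.189)&(P[...,2]<.2); q=P[m]; print(n,m.sum(),((q[:,:2]-o)@B.T).min(0),((q[:,:2]-o)@B.T).max(0))
w=np.load("w3.npz");print(f(w,(325,249),.155))
E
```

```text
slot ends [-0.0609  0.1736] [0.0591 0.1736] track ends [-0.0756  0.1736] [0.0734 0.1736]
w1 1509 [-0.00972545  0.15901704] [0.00992074 0.18677313]
w3 1239 [-0.06133434  0.15900754] [-0.0417707   0.18679721]
[-0.0611  0.1739]
```

The grip centre is at bath x = -0.0515, with its edge at the slot end of -0.061, so it is at the off stop. Next is the lid.

Emit:
step_arm:
  plan:
    - {"hand": 65, "slide": [-0.025, -0.0712, 0], "roll": 0}
    - {"hand": 65, "slide": [-0.025, -0.0712, 0], "roll": 0}
    - {"hand": 65, "slide": [-0.025, -0.0712, 0], "roll": 0}
    - {"hand": 65, "slide": [-0.025, -0.0712, 0], "roll": 0}
    - {"hand": 65, "slide": [-0.025, -0.0712, 0], "roll": 0}
    - {"hand": 65, "slide": [0, 0, 0], "roll": 0}
    - {"hand": 65, "slide": [0, 0, 0], "roll": 0}

```text
clock: 5.98
position: [0.5106, 0.1503, 0.4178]
tool_rot: [[-0.981, 0.196, -0.001], [0.196, 0.981, -0.0], [0.001, -0.0, -1.0]]
force: [0.1, 0.2, -0.0]
width: 0.065
grip_force: 0.0
```

```bash
python3 - <<'E'
from h import *
togo((.511,.1506),.171,78.53)
p,d,c=shot("wrist"); P=cloud(c,d); z=P[...,2]
m=np.zeros((480,640),bool); m[150:350,250:400]=1; m&=(z>.18)&(z<.19)&(p.max(2)<90); q=P[m]
print(m.sum(),q.min(0),q.max(0),(q.min(0)+q.max(0))/2)
# well/lid rim circle: flange edge vs deck
m=(z>.142)&(z<.149)
cv2.imwrite("pics/w4.png",p[:,:,::-1])
E
```

```text
t 5.97 grasp [0.5104 0.1503 0.2508] yawy 78.69 F [ 0.1  0.2 -0. ] w 65.0 gf 0.0
  slide [-0.0012  0.0008  0.1596] roll 0.0014
1958 [0.49436596 0.13461934 0.18000321] [0.52726557 0.16712804 0.18705682] [0.51081576 0.15087369 0.18353001]
```

Emit:
step_arm:
  plan:
    - {"hand": 65, "slide": [-0.0008, 0.001, 0.04], "roll": 0}
    - {"hand": 65, "slide": [0, 0, 0.05], "roll": 0}
    - {"hand": 65, "slide": [0, 0, 0.05], "roll": 0}
    - {"hand": 65, "slide": [0, 0, 0.0196], "roll": 0}
    - {"hand": 65, "slide": [0, 0, 0], "roll": 0}
    - {"hand": 20, "slide": [0, 0, 0], "roll": 0}
    - {"hand": 20, "slide": [0, 0, 0], "roll": 0}
    - {"hand": 20, "slide": [0, 0, 0], "roll": 0}
    - {"hand": 20, "slide": [0, 0, 0], "roll": 0}
    - {"hand": 20, "slide": [0, 0, 0], "roll": 0}
  squeeze: 35

```text
clock: 7.28
position: [0.5112, 0.1505, 0.3393]
tool_rot: [[-0.981, 0.196, 0.0], [0.196, 0.981, 0.0], [-0.0, 0.0, -1.0]]
force: [-0.4, 0.1, 2.5]
width: 0.0336
grip_force: 35.0
```

```bash
python3 - <<'E'
from h import *
togo((.5284,-.351),.25)
E
```

```text
t 7.28 grasp [0.5113 0.1505 0.1723] yawy 78.71 F [-0.4  0.1  2.5] w 33.6 gf 35.0
  slide [-0.2301 -0.9769 -0.1556] roll 0.0
```

Emit:
step_arm:
  plan:
    - {"hand": 20, "slide": [0, 0, -0.02], "roll": 0}
    - {"hand": 20, "slide": [0, 0, -0.04], "roll": 0}
    - {"hand": 20, "slide": [0, 0, -0.05], "roll": 0}
    - {"hand": 20, "slide": [0, 0, -0.05], "roll": 0}
    - {"hand": 20, "slide": [-0.0115, -0.0488, 0], "roll": 0}
    - {"hand": 20, "slide": [-0.0184, -0.0782, 0], "roll": 0}
    - {"hand": 20, "slide": [-0.0184, -0.0782, 0], "roll": 0}
    - {"hand": 20, "slide": [-0.0184, -0.0782, 0], "roll": 0}
    - {"hand": 20, "slide": [-0.0184, -0.0782, 0], "roll": 0}
    - {"hand": 20, "slide": [-0.0184, -0.0782, 0], "roll": 0}

```text
clock: 8.52
position: [0.5186, -0.0766, 0.4205]
tool_rot: [[-0.981, 0.196, 0.001], [0.196, 0.981, -0.0], [-0.001, -0.0, -1.0]]
force: [1.4, 0.2, -2.9]
width: 0.0338
grip_force: 35.0
```

Emit:
step_arm:
  plan:
    - {"hand": 20, "slide": [-0.0184, -0.0782, 0], "roll": 0}
    - {"hand": 20, "slide": [-0.0184, -0.0782, 0], "roll": 0}
    - {"hand": 20, "slide": [-0.0184, -0.0782, 0], "roll": 0}
    - {"hand": 20, "slide": [-0.0184, -0.0782, 0], "roll": 0}
    - {"hand": 20, "slide": [-0.0184, -0.0782, 0], "roll": 0}
    - {"hand": 20, "slide": [-0.0184, -0.0782, 0], "roll": 0}
    - {"hand": 20, "slide": [-0.0115, -0.0488, 0], "roll": 0}
    - {"hand": 20, "slide": [0, 0, 0], "roll": 0}
    - {"hand": 20, "slide": [0, 0, 0], "roll": 0}

```text
clock: 9.65
position: [0.528, -0.3406, 0.4193]
tool_rot: [[-0.981, 0.195, 0.0], [0.195, 0.981, 0.0], [-0.0, 0.0, -1.0]]
force: [-0.6, 0.6, -2.1]
width: 0.0337
grip_force: 35.0
```

```bash
python3 - <<'E'
from h import *
togo((.5284,-.351),.0437)
p,d,c=shot("top"); P=cloud(c,d)
for x in caps(p,P,c=c): print("cap",x)
cv2.imwrite("pics/t2.png",p[:,:,::-1])
E
```

```text
t 9.65 grasp [ 0.528  -0.3406  0.2523] yawy 78.73 F [-0.6  0.6 -2.1] w 33.7 gf 35.0
  slide [-0.0047 -0.0204  0.4172] roll 0.0
cap (array([356.6, 215.8]), np.int32(160), array([ 0.559 , -0.0767,  0.093 ]))
cap (array([394.3, 215.6]), np.int32(163), array([ 0.5597, -0.1651,  0.093 ]))
cap (array([356.8, 255.2]), np.int32(167), array([ 0.4662, -0.0769,  0.093 ]))
cap (array([391.2, 256.6]), np.int32(168), array([ 0.4634, -0.1567,  0.093 ]))
```

View pics/t2.png

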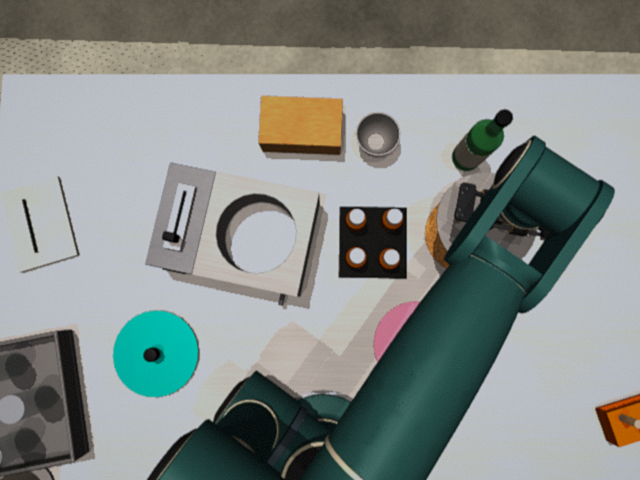

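The well is open at (262,236) and the jars are undisturbed. Before lowering I'll check the wrist's clearance to the bottle.

```bash
python3 - <<'E'
from h import *
cs=manip.camera_params("side"); ct=manip.camera_params("top")
print("wine base", ray(cs,(445,352),0), "top z.3", ray(ct,(504,117.5),.3), ray(cs,(457,252),.3))
p,d,c=shot("side"); P=cloud(c,d); z=P[...,2]
m=(z>.3)&(P[...,0]>.45)&(P[...,1]>-.5)&(P[...,1]<-.2)
print("arm max x, z>.3:",np.nanpercentile(P[m],[0,50,99.5],axis=0).round(3))
m=(z>.3)&(P[...,0]>.56)&(P[...,1]>-.6)&(P[...,1]<-.2);print(np.nanpercentile(P[m],[1,50,99],axis=0).round(3),m.sum())
E
```

```text
wine base [ 0.74103371 -0.34761098  0.        ] top z.3 [ 0.72385732 -0.35786491  0.3       ] [ 0.72189416 -0.36911879  0.3       ]
arm max x, z>.3: [[ 0.45  -0.439  0.3  ]
 [ 0.512 -0.377  0.535]
 [ 0.724 -0.226  0.589]]
[[ 0.56  -0.375  0.3  ]
 [ 0.576 -0.333  0.55 ]
 [ 0.736 -0.29   0.589]] 1269
```

Emit:
step_arm:
  plan:
    - {"hand": 20, "slide": [-0.0047, -0.0204, 0.02], "roll": 0}
    - {"hand": 20, "slide": [0, 0, 0.07], "roll": 0}
    - {"hand": 20, "slide": [0, 0, 0.08], "roll": 0}
    - {"hand": 20, "slide": [0, 0, 0.08], "roll": 0}
    - {"hand": 20, "slide": [0, 0, 0.07], "roll": 0}
    - {"hand": 20, "slide": [0, 0, 0.05], "roll": 0}
    - {"hand": 20, "slide": [0, 0, 0.025], "roll": 0}
    - {"hand": 20, "slide": [0, 0, 0.012], "roll": 0}
    - {"hand": 20, "slide": [0, 0, 0.006], "roll": 0}
    - {"hand": 20, "slide": [0, 0, 0], "roll": 0}
    - {"hand": 20, "slide": [0, 0, 0], "roll": 0}

```text
clock: 11.12
position: [0.5283, -0.3518, 0.2131]
tool_rot: [[-0.981, 0.196, 0.001], [0.196, 0.981, -0.001], [-0.001, -0.0, -1.0]]
force: [0.2, 0.6, -2.2]
width: 0.0335
grip_force: 35.0
```

```bash
python3 - <<'E'
from h import *
togo((.5284,-.351),.0437)
E
```

```text
t 11.12 grasp [ 0.5285 -0.3519  0.0461] yawy 78.71 F [ 0.2  0.6 -2.2] w 33.5 gf 35.0
  slide [0.0005 0.0017 0.0049] roll 0.0
```

Emit:
step_arm:
  plan:
    - {"hand": 20, "slide": [0, 0, 0.003], "roll": 0}
    - {"hand": 20, "slide": [0, 0, 0.003], "roll": 0}
    - {"hand": 20, "slide": [0, 0, 0], "roll": 0}
    - {"hand": 20, "slide": [0, 0, 0], "roll": 0}

```text
clock: 11.62
position: [0.5283, -0.3517, 0.2103]
tool_rot: [[-0.981, 0.196, 0.0], [0.196, 0.981, -0.0], [-0.0, -0.0, -1.0]]
force: [-3.8, 1.7, 5.8]
width: 0.0333
grip_force: 35.0
```

Emit:
step_arm:
  plan:
    - {"hand": 60, "slide": [0, 0, 0], "roll": 0}
    - {"hand": 60, "slide": [0, 0, 0], "roll": 0}
    - {"hand": 60, "slide": [0, 0, 0], "roll": 0}
    - {"hand": 60, "slide": [0, 0, -0.04], "roll": 0}
    - {"hand": 60, "slide": [0, 0, -0.08], "roll": 0}
    - {"hand": 60, "slide": [0, 0, -0.08], "roll": 0}
    - {"hand": 60, "slide": [0, 0, -0.08], "roll": 0}
    - {"hand": 60, "slide": [0, 0, -0.04], "roll": 0}
    - {"hand": 60, "slide": [0, 0, 0], "roll": 0}

```text
clock: 12.75
position: [0.5282, -0.3517, 0.3709]
tool_rot: [[-0.981, 0.196, 0.002], [0.196, 0.981, -0.001], [-0.002, -0.001, -1.0]]
force: [-0.2, 0.9, -0.8]
width: 0.0598
grip_force: 0.0
```

```bash
python3 - <<'E'
from h import *
p,d,c=shot("top"); P=cloud(c,d)
for x in caps(p,P,c=c): print("cap",x)
togo((.4634,-.1567),.2)
p,d,c=shot("side"); cv2.imwrite("pics/s2.png",p[:,:,::-1])
# lid flatness on trivet: points around
P=cloud(c,d); q=P[(np.hypot(P[...,0]-.5284,P[...,1]+.351)<.1)&(P[...,2]<.04)&(P[...,2]>-.01)]
A=np.c_[q[:,:2],np.ones(len(q))]; co=np.linalg.lstsq(A,q[:,2],rcond=None)[0]; print("plane",co[:2],np.median(q[:,2]),len(q))
E
```

```text
cap (array([356.6, 215.8]), np.int32(158), array([ 0.559 , -0.0766,  0.093 ]))
cap (array([394.4, 215.6]), np.int32(162), array([ 0.5597, -0.1652,  0.093 ]))
cap (array([356.7, 255.2]), np.int32(166), array([ 0.4662, -0.0768,  0.093 ]))
cap (array([391.1, 256.5]), np.int32(170), array([ 0.4634, -0.1567,  0.093 ]))
t 12.8 grasp [ 0.5282 -0.3516  0.2021] yawy 78.71 F [-0.1 -0.  -1.7] w 59.8 gf 0.0
  slide [0.2034 0.357  0.0042] roll 0.0
plane [0.00674434 0.01076957] 0.016541932588218112 4994
```

View pics/s2.png

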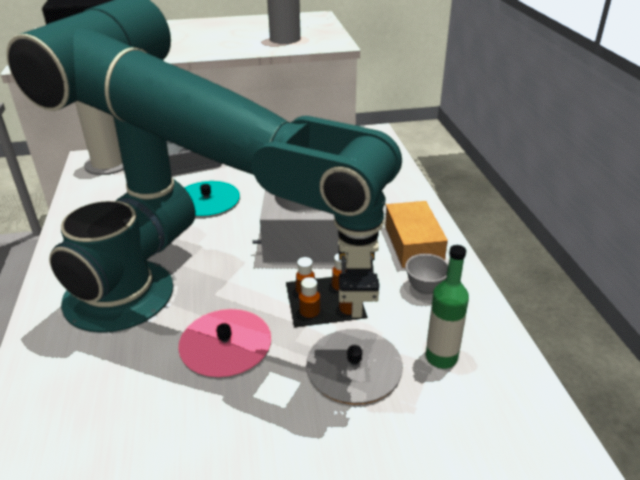

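The lid sits flat on the trivet at (354,367): its flange top is at 16.5 mm, against an expected 16. Next, the first jar, at (0.463,-0.157).

Emit:
step_arm:
  plan:
    - {"hand": 60, "slide": [0.0407, 0.0714, 0], "roll": 0}
    - {"hand": 60, "slide": [0.0407, 0.0714, 0], "roll": 0}
    - {"hand": 60, "slide": [0.0407, 0.0714, 0], "roll": 0}
    - {"hand": 60, "slide": [0.0407, 0.0714, 0], "roll": 0}
    - {"hand": 60, "slide": [0.0406, 0.0714, 0], "roll": 0}
    - {"hand": 60, "slide": [0, 0, 0], "roll": 0}
    - {"hand": 60, "slide": [0, 0, 0], "roll": 0}
  squeeze: 20

```text
clock: 13.72
position: [0.4635, -0.1569, 0.3684]
tool_rot: [[-0.981, 0.195, -0.001], [0.195, 0.981, 0.0], [0.001, 0.0, -1.0]]
force: [0.6, -0.5, 0.3]
width: 0.0603
grip_force: 0.0
```

```bash
cat >> h.py <<'E'
def wcap(zlo,zhi,near=None):
    "cap tops in the wrist view: centre of the extent of bright points at cap height"
    p,d,c=shot("wrist"); P=cloud(c,d); z=P[...,2]; out=[]
    for b in blobs((z>zlo)&(z<zhi)&(p.min(2)>110),300,20000):
        q=P[b[2]]; out.append((b[0].round(0),b[1],((q.min(0)+q.max(0))/2).round(4),np.ptp(q,axis=0).round(3)))
    return out
E
python3 - <<'E'
from h import *
for x in wcap(.087,.1): print(x)
togo((.4634,-.1567),.082)
E
```

```text
(array([430., 224.]), np.int32(1665), array([ 0.4655, -0.0781,  0.0926]), array([0.035, 0.035, 0.005]))
(array([324., 241.]), np.int32(1568), array([ 0.4631, -0.1582,  0.093 ]), array([0.035, 0.034, 0.005]))
(array([337., 348.]), np.int32(1005), array([ 0.5565, -0.1662,  0.0915]), array([0.03 , 0.035, 0.007]))
t 13.78 grasp [ 0.4634 -0.1572  0.2016] yawy 78.7 F [ 1.3 -0.8  0.6] w 59.9 gf 0.0
  slide [-1.000e-04  9.000e-04  2.391e-01] roll 0.0
```

Emit:
step_arm:
  plan:
    - {"hand": 60, "slide": [0, -0.001, 0.06], "roll": 0}
    - {"hand": 60, "slide": [0, 0, 0.08], "roll": 0}
    - {"hand": 60, "slide": [0, 0, 0.07], "roll": 0}
    - {"hand": 60, "slide": [0, 0, 0.029], "roll": 0}
    - {"hand": 60, "slide": [0, 0, 0], "roll": 0}
    - {"hand": 60, "slide": [0, 0, 0], "roll": 0}
    - {"hand": 25, "slide": [0, 0, 0], "roll": 0}
    - {"hand": 25, "slide": [0, 0, 0], "roll": 0}
    - {"hand": 25, "slide": [0, 0, 0], "roll": 0}
    - {"hand": 25, "slide": [0, 0, 0], "roll": 0}
    - {"hand": 25, "slide": [0, 0, 0], "roll": 0}
  squeeze: 25

```text
clock: 15.15
position: [0.4634, -0.1572, 0.2503]
tool_rot: [[-0.981, 0.196, 0.0], [0.196, 0.981, -0.0], [-0.0, -0.0, -1.0]]
force: [-0.5, -1.1, 3.8]
width: 0.0357
grip_force: 25.0
```

Emit:
step_arm:
  plan:
    - {"hand": 25, "slide": [0, 0, -0.04], "roll": 0}
    - {"hand": 25, "slide": [0, 0, -0.08], "roll": 0}
    - {"hand": 25, "slide": [0, 0, -0.08], "roll": 0}
    - {"hand": 25, "slide": [0, 0, -0.08], "roll": 0}
    - {"hand": 25, "slide": [0, 0, -0.06], "roll": 0}
    - {"hand": 25, "slide": [0, 0, 0], "roll": 0}

```text
clock: 15.9
position: [0.4632, -0.1571, 0.423]
tool_rot: [[-0.981, 0.196, 0.004], [0.196, 0.981, -0.001], [-0.004, -0.001, -1.0]]
force: [-0.6, -0.3, -0.8]
width: 0.0352
grip_force: 25.0
```

```bash
python3 - <<'E'
from h import *
# well centre from top depth (floor disc) + rim
p,d,c=shot("top"); P=cloud(c,d); z=P[...,2]
m=(np.hypot(P[...,0]-.512,P[...,1]-.152)<.13)&(z>.13)&(z<.15)
hole=np.zeros((480,640),np.uint8); hole[185:280,205:310]=1; hole&=(~((z>.12))).astype(np.uint8)
b=max(blobs(hole,500,9000),key=lambda b:b[1]); ct=cv2.findContours(b[2].astype(np.uint8),0,1)[0][0]
w=np.array([ray(c,q[0],.14)[:2] for q in ct],np.float32); print("well",cv2.fitEllipse(w),cv2.minEnclosingCircle(w))
cx,cy=.5125,.152; u=np.array([.98,-.199]); v=np.array([.199,.98])
for i,(a,b) in enumerate([(-35,-35),(-35,35),(35,-35),(35,35)]): print(i,(np.array([cx,cy])+a/1e3*u+b/1e3*v).round(4))
t=np.array([cx,cy])+.035*u-.035*v
togo(t,.114)
E
```

```text
well ((0.5110177993774414, 0.1514720916748047), (0.17275065183639526, 0.1752585917711258), 46.19912338256836) ((0.5107080936431885, 0.15117791295051575), 0.08897789567708969)
0 [0.4712 0.1247]
1 [0.4852 0.1933]
2 [0.5398 0.1107]
3 [0.5538 0.1793]
t 15.95 grasp [ 0.4634 -0.1572  0.2539] yawy 78.71 F [-0.5  0.4 -2.4] w 35.7 gf 25.0
  slide [-0.0446  0.5556  0.2797] roll 0.0
```

```bash
cat >> h.py <<'E'
W=np.array([.5115,.1515]); U=np.array([.98,-.199]); V=np.array([.199,.98])
E
python3 - <<'E'
from h import *
for a,b in((.046,0),(-.046,0),(0,.046),(0,-.046)): print((W+a*U+b*V).round(4))
togo(W+.046*U,.1155); print(manip.read_state()["joint_pos"].round(1))
E
```

```text
[0.5566 0.1423]
[0.4664 0.1607]
[0.5207 0.1966]
[0.5023 0.1064]
t 15.95 grasp [ 0.4634 -0.1572  0.2539] yawy 78.71 F [-0.5  0.4 -2.4] w 35.7 gf 25.0
  slide [-0.0651  0.6241  0.2767] roll 0.0
[ -21.7  -17.2  103.4   -0.    93.8 -100.4]
```

Emit:
step_arm:
  plan:
    - {"hand": 25, "slide": [-0.004, 0.04, 0], "roll": 0}
    - {"hand": 25, "slide": [-0.0081, 0.078, 0], "roll": 0}
    - {"hand": 25, "slide": [-0.0081, 0.078, 0], "roll": 0}
    - {"hand": 25, "slide": [-0.0081, 0.078, 0], "roll": 0}
    - {"hand": 25, "slide": [-0.0082, 0.078, 0], "roll": 0}
    - {"hand": 25, "slide": [-0.0082, 0.078, 0], "roll": 0}
    - {"hand": 25, "slide": [-0.0082, 0.078, 0], "roll": 0}
    - {"hand": 25, "slide": [-0.0082, 0.076, 0], "roll": 0}
    - {"hand": 25, "slide": [-0.004, 0.04, 0], "roll": 0}
    - {"hand": 25, "slide": [0, 0, 0], "roll": 0}
    - {"hand": 25, "slide": [0, 0, 0], "roll": 0}

```text
clock: 17.32
position: [0.5562, 0.1416, 0.4196]
tool_rot: [[-0.981, 0.196, -0.001], [0.196, 0.981, -0.0], [0.001, -0.001, -1.0]]
force: [-0.4, -0.4, -1.3]
width: 0.0359
grip_force: 25.0
```

```bash
python3 - <<'E'
from h import *
togo(W+.046*U,.1155)
p,d,c=shot("top"); P=cloud(c,d); print(*caps(p,P,c=c),sep="\n")
E
```

```text
t 17.32 grasp [0.5561 0.1416 0.2526] yawy 78.69 F [-0.4 -0.4 -1.3] w 35.9 gf 25.0
  slide [-0.0008  0.0019  0.2742] roll 0.0
(array([356.6, 215.8]), np.int32(160), array([ 0.5588, -0.0768,  0.093 ]))
(array([394.4, 215.6]), np.int32(162), array([ 0.5597, -0.1651,  0.093 ]))
(array([356.8, 255.2]), np.int32(167), array([ 0.4662, -0.077 ,  0.093 ]))
```

Emit:
step_arm:
  plan:
    - {"hand": 25, "slide": [0, 0.001, 0.05], "roll": 0}
    - {"hand": 25, "slide": [0, 0, 0.07], "roll": 0}
    - {"hand": 25, "slide": [0, 0, 0.07], "roll": 0}
    - {"hand": 25, "slide": [0, 0, 0.05], "roll": 0}
    - {"hand": 25, "slide": [0, 0, 0.02], "roll": 0}
    - {"hand": 25, "slide": [0, 0, 0.01], "roll": 0}
    - {"hand": 25, "slide": [0, 0, 0], "roll": 0}
    - {"hand": 25, "slide": [0, 0, 0], "roll": 0}

```text
clock: 18.38
position: [0.5566, 0.1429, 0.2859]
tool_rot: [[-0.981, 0.196, 0.001], [0.196, 0.981, 0.0], [-0.001, 0.0, -1.0]]
force: [-0.5, -0.0, -1.3]
width: 0.0354
grip_force: 25.0
```

Emit:
step_arm:
  plan:
    - {"hand": 25, "slide": [0, 0, 0.004], "roll": 0}
    - {"hand": 25, "slide": [0, 0, 0.004], "roll": 0}
    - {"hand": 25, "slide": [0, 0, 0], "roll": 0}
    - {"hand": 25, "slide": [0, 0, 0], "roll": 0}

```text
clock: 18.88
position: [0.5566, 0.1429, 0.2822]
tool_rot: [[-0.981, 0.196, 0.001], [0.196, 0.981, -0.0], [-0.001, 0.0, -1.0]]
force: [-3.3, -2.2, 9.5]
width: 0.0358
grip_force: 25.0
```

Emit:
step_arm:
  plan:
    - {"hand": 52, "slide": [0, 0, 0], "roll": 0}
    - {"hand": 52, "slide": [0, 0, 0], "roll": 0}
    - {"hand": 52, "slide": [0, 0, -0.02], "roll": 0}
    - {"hand": 52, "slide": [0, 0, -0.07], "roll": 0}
    - {"hand": 60, "slide": [0, 0, -0.07], "roll": 0}
    - {"hand": 60, "slide": [0.0152, -0.078, -0.02], "roll": 0}
    - {"hand": 60, "slide": [0.0152, -0.078, 0], "roll": 0}
    - {"hand": 60, "slide": [0.0152, -0.078, 0], "roll": 0}
    - {"hand": 60, "slide": [0.0152, -0.078, 0], "roll": 0}
    - {"hand": 60, "slide": [0.0152, -0.078, 0], "roll": 0}
    - {"hand": 60, "slide": [0.0152, -0.078, 0], "roll": 0}
    - {"hand": 60, "slide": [0, 0, 0], "roll": 0}

```text
clock: 20.38
position: [0.4651, -0.0793, 0.3718]
tool_rot: [[-0.98, 0.198, 0.001], [0.198, 0.98, -0.0], [-0.001, -0.0, -1.0]]
force: [0.1, 0.3, 0.2]
width: 0.0601
grip_force: 0.0
```

```bash
python3 - <<'E'
from h import *
for x in wcap(.087,.1): print(x)
togo((.466,-.0778),.0835)
p,d,c=shot("top"); P=cloud(c,d); print(*caps(p,P,c=c),*caps(p,P,.11,.14,.125,c),sep="\n")
E
```

```text
(array([327., 239.]), np.int32(1546), array([ 0.4656, -0.0786,  0.0928]), array([0.034, 0.034, 0.004]))
(array([349., 342.]), np.int32(1214), array([ 0.558 , -0.0779,  0.0912]), array([0.035, 0.035, 0.007]))
t 20.43 grasp [ 0.4658 -0.0783  0.2047] yawy 78.59 F [ 0.6  0.1 -0.1] w 60.3 gf 0.0
  slide [-0.      0.0011  0.2424] roll 0.0
(array([241.3, 183.2]), np.int32(97), array([0.6291, 0.1907, 0.125 ]))
(array([307.3, 203.4]), np.int32(81), array([0.5821, 0.0379, 0.125 ]))
(array([261. , 214.2]), np.int32(172), array([0.5569, 0.1437, 0.125 ]))
(array([285.8, 273.1]), np.int32(81), array([0.4222, 0.0851, 0.125 ]))
```

Emit:
step_arm:
  plan:
    - {"hand": 60, "slide": [0, 0, 0.06], "roll": 0}
    - {"hand": 60, "slide": [0, 0, 0.08], "roll": 0}
    - {"hand": 60, "slide": [0, 0, 0.07], "roll": 0}
    - {"hand": 60, "slide": [0, 0, 0.032], "roll": 0}
    - {"hand": 60, "slide": [0, 0, 0], "roll": 0}
    - {"hand": 60, "slide": [0, 0, 0], "roll": 0}
    - {"hand": 25, "slide": [0, 0, 0], "roll": 0}
    - {"hand": 25, "slide": [0, 0, 0], "roll": 0}
    - {"hand": 25, "slide": [0, 0, 0], "roll": 0}
    - {"hand": 25, "slide": [0, 0, 0], "roll": 0}
    - {"hand": 25, "slide": [0, 0, 0], "roll": 0}

```text
clock: 21.85
position: [0.466, -0.0777, 0.2502]
tool_rot: [[-0.981, 0.196, 0.0], [0.196, 0.981, -0.0], [-0.0, -0.0, -1.0]]
force: [-0.0, 0.1, 4.5]
width: 0.0357
grip_force: 25.0
```

Emit:
step_arm:
  plan:
    - {"hand": 25, "slide": [0, 0, -0.04], "roll": 0}
    - {"hand": 25, "slide": [0, 0, -0.08], "roll": 0}
    - {"hand": 25, "slide": [0, 0, -0.08], "roll": 0}
    - {"hand": 25, "slide": [0, 0, -0.08], "roll": 0}
    - {"hand": 25, "slide": [0, 0, -0.06], "roll": 0}
    - {"hand": 25, "slide": [0, 0, 0], "roll": 0}

```text
clock: 22.6
position: [0.4657, -0.0776, 0.4231]
tool_rot: [[-0.981, 0.196, 0.004], [0.196, 0.981, -0.001], [-0.004, -0.0, -1.0]]
force: [0.5, 0.0, -2.1]
width: 0.0356
grip_force: 25.0
```

```bash
python3 - <<'E'
from h import *
togo(W-.046*U,.1155)
p,d,c=shot("top"); P=cloud(c,d); print(*caps(p,P,c=c),sep="\n")
E
```

```text
t 22.6 grasp [ 0.4664 -0.0778  0.2561] yawy 78.71 F [ 0.5  0.  -2.1] w 35.6 gf 25.0
  slide [0.0944 0.4677 0.2808] roll 0.0
```

Emit:
step_arm:
  plan:
    - {"hand": 25, "slide": [0.008, 0.0397, 0], "roll": 0}
    - {"hand": 25, "slide": [0.0157, 0.078, 0], "roll": 0}
    - {"hand": 25, "slide": [0.0157, 0.078, 0], "roll": 0}
    - {"hand": 25, "slide": [0.0157, 0.078, 0], "roll": 0}
    - {"hand": 25, "slide": [0.0157, 0.078, 0], "roll": 0}
    - {"hand": 25, "slide": [0.0157, 0.078, 0], "roll": 0}
    - {"hand": 25, "slide": [0.008, 0.039, 0], "roll": 0}
    - {"hand": 25, "slide": [0, 0, 0], "roll": 0}
    - {"hand": 25, "slide": [0, 0, 0], "roll": 0}

```text
clock: 23.78
position: [0.4654, 0.1609, 0.4192]
tool_rot: [[-0.981, 0.196, -0.001], [0.196, 0.981, -0.001], [0.001, -0.001, -1.0]]
force: [-0.2, 0.3, -1.4]
width: 0.0356
grip_force: 25.0
```

```bash
python3 - <<'E'
from h import *
togo(W-.046*U,.1155)
p,d,c=shot("top"); P=cloud(c,d); print(*caps(p,P,c=c),*caps(p,P,.115,.132,.125,c),sep="\n")
E
```

```text
t 23.77 grasp [0.4652 0.1608 0.2522] yawy 78.71 F [-0.2  0.3 -1.4] w 35.6 gf 25.0
  slide [-0.0027  0.0003  0.2735] roll 0.0
(array([356.5, 215.9]), np.int32(158), array([ 0.5587, -0.0766,  0.093 ]))
(array([394.3, 215.6]), np.int32(159), array([ 0.5597, -0.165 ,  0.093 ]))
```

Emit:
step_arm:
  plan:
    - {"hand": 25, "slide": [-0.002, 0, 0.05], "roll": 0}
    - {"hand": 25, "slide": [0, 0, 0.07], "roll": 0}
    - {"hand": 25, "slide": [0, 0, 0.07], "roll": 0}
    - {"hand": 25, "slide": [0, 0, 0.05], "roll": 0}
    - {"hand": 25, "slide": [0, 0, 0.02], "roll": 0}
    - {"hand": 25, "slide": [0, 0, 0.01], "roll": 0}
    - {"hand": 25, "slide": [0, 0, 0.004], "roll": 0}
    - {"hand": 25, "slide": [0, 0, 0.003], "roll": 0}
    - {"hand": 25, "slide": [0, 0, 0], "roll": 0}
    - {"hand": 25, "slide": [0, 0, 0], "roll": 0}

```text
clock: 25.08
position: [0.4666, 0.1613, 0.2823]
tool_rot: [[-0.981, 0.196, 0.001], [0.196, 0.981, 0.0], [-0.001, 0.001, -1.0]]
force: [-0.1, 0.1, 6.0]
width: 0.0356
grip_force: 25.0
```

Emit:
step_arm:
  plan:
    - {"hand": 52, "slide": [0, 0, 0], "roll": 0}
    - {"hand": 52, "slide": [0, 0, 0], "roll": 0}
    - {"hand": 52, "slide": [0, 0, -0.02], "roll": 0}
    - {"hand": 52, "slide": [0, 0, -0.07], "roll": 0}
    - {"hand": 60, "slide": [0, 0, -0.08], "roll": 0}
    - {"hand": 60, "slide": [0, 0, 0], "roll": 0.0873}
    - {"hand": 60, "slide": [0, 0, 0], "roll": 0.0873}
    - {"hand": 60, "slide": [0, 0, 0], "roll": 0.0873}
    - {"hand": 60, "slide": [0, 0, 0], "roll": 0.0873}
    - {"hand": 60, "slide": [0, 0, 0], "roll": 0.0873}
    - {"hand": 60, "slide": [0, 0, 0], "roll": 0.0873}
    - {"hand": 60, "slide": [0, 0, 0], "roll": 0.0873}

```text
clock: 26.58
position: [0.4664, 0.1612, 0.3671]
tool_rot: [[-0.145, 0.989, 0.0], [0.989, 0.145, 0.0], [0.0, 0.0, -1.0]]
force: [0.1, -0.6, 0.3]
width: 0.06
grip_force: 0.0
```

Emit:
step_arm:
  plan:
    - {"hand": 60, "slide": [0, 0, 0], "roll": 0.0873}
    - {"hand": 60, "slide": [0, 0, 0], "roll": 0.0873}
    - {"hand": 60, "slide": [0, 0, 0], "roll": 0}
    - {"hand": 60, "slide": [0, 0, 0], "roll": 0}

```text
clock: 27.08
position: [0.4664, 0.1612, 0.3667]
tool_rot: [[0.192, 0.981, 0.0], [0.981, -0.192, 0.0], [0.0, 0.0, -1.0]]
force: [0.0, -0.2, 0.4]
width: 0.0599
grip_force: 0.0
```

```bash
python3 - <<'E'
from h import *
togo((.558,-.0779),.205,-11.3)
p,d,c=shot("top"); P=cloud(c,d); print(*caps(p,P,c=c),*caps(p,P,.115,.132,.125,c),sep="\n")
E
```

```text
t 27.07 grasp [0.4664 0.1612 0.1997] yawy -11.09 F [ 0.  -0.2  0.4] w 59.9 gf 0.0
  slide [-0.433   0.2733 -0.0105] roll 0.0019
(array([356.5, 215.9]), np.int32(156), array([ 0.5588, -0.0765,  0.093 ]))
(array([394.4, 215.7]), np.int32(158), array([ 0.5595, -0.1653,  0.093 ]))
```

Emit:
step_arm:
  plan:
    - {"hand": 60, "slide": [0, 0, -0.01], "roll": 0.0019}
    - {"hand": 60, "slide": [-0.0619, 0.039, 0], "roll": 0}
    - {"hand": 60, "slide": [-0.0619, 0.039, 0], "roll": 0}
    - {"hand": 60, "slide": [-0.0619, 0.039, 0], "roll": 0}
    - {"hand": 60, "slide": [-0.0619, 0.039, 0], "roll": 0}
    - {"hand": 60, "slide": [-0.0619, 0.039, 0], "roll": 0}
    - {"hand": 60, "slide": [-0.0619, 0.039, 0], "roll": 0}
    - {"hand": 60, "slide": [-0.0616, 0.039, 0], "roll": 0}
    - {"hand": 60, "slide": [0, 0, 0], "roll": 0}
    - {"hand": 60, "slide": [0, 0, 0], "roll": 0}

```text
clock: 28.38
position: [0.5568, -0.078, 0.3716]
tool_rot: [[0.2, 0.98, -0.0], [0.98, -0.2, 0.0], [0.0, -0.0, -1.0]]
force: [-0.2, -0.4, 0.2]
width: 0.0602
grip_force: 0.0
```

```bash
python3 - <<'E'
from h import *
for x in wcap(.087,.1): print(x)
togo((.558,-.0779),.0832,-11.3)
p,d,c=shot("top"); P=cloud(c,d); print(*caps(p,P,c=c),*caps(p,P,.115,.132,.125,c),sep="\n")
E
```

```text
(array([326., 232.]), np.int32(1062), array([ 0.5584, -0.0725,  0.092 ]), array([0.035, 0.025, 0.007]))
(array([349., 337.]), np.int32(1195), array([ 0.5594, -0.1663,  0.0911]), array([0.035, 0.035, 0.008]))
t 28.43 grasp [ 0.5567 -0.0776  0.2046] yawy -11.49 F [-0.8 -0.3 -0.1] w 60.0 gf 0.0
  slide [-1.000e-04  2.700e-03  2.428e-01] roll -0.0017
(array([261. , 214.2]), np.int32(173), array([0.5569, 0.1438, 0.125 ]))
(array([252., 253.]), np.int32(175), array([0.4674, 0.1626, 0.125 ]))
```

Emit:
step_arm:
  plan:
    - {"hand": 60, "slide": [0, 0.0027, 0.06], "roll": 0}
    - {"hand": 60, "slide": [0, 0, 0.08], "roll": 0}
    - {"hand": 60, "slide": [0, 0, 0.07], "roll": 0}
    - {"hand": 60, "slide": [0, 0, 0.032], "roll": 0}
    - {"hand": 60, "slide": [0, 0, 0], "roll": 0}
    - {"hand": 60, "slide": [0, 0, 0], "roll": 0}
    - {"hand": 25, "slide": [0, 0, 0], "roll": 0}
    - {"hand": 25, "slide": [0, 0, 0], "roll": 0}
    - {"hand": 25, "slide": [0, 0, 0], "roll": 0}
    - {"hand": 25, "slide": [0, 0, 0], "roll": 0}
    - {"hand": 25, "slide": [0, 0, 0], "roll": 0}

```text
clock: 29.85
position: [0.5583, -0.0785, 0.2507]
tool_rot: [[0.2, 0.98, 0.0], [0.98, -0.2, -0.0], [-0.0, 0.0, -1.0]]
force: [0.6, 0.4, 4.4]
width: 0.0355
grip_force: 25.0
```

Emit:
step_arm:
  plan:
    - {"hand": 25, "slide": [0, 0, -0.04], "roll": 0}
    - {"hand": 25, "slide": [0, 0, -0.08], "roll": 0}
    - {"hand": 25, "slide": [0, 0, -0.08], "roll": 0}
    - {"hand": 25, "slide": [0, 0, -0.08], "roll": 0}
    - {"hand": 25, "slide": [0, 0, -0.06], "roll": 0}
    - {"hand": 25, "slide": [0, 0, 0], "roll": 0}

```text
clock: 30.6
position: [0.558, -0.0784, 0.4237]
tool_rot: [[0.2, 0.98, 0.004], [0.98, -0.2, -0.001], [0.0, 0.004, -1.0]]
force: [-0.2, -0.2, -1.5]
width: 0.0356
grip_force: 25.0
```

```bash
python3 - <<'E'
from h import *
togo(W+.046*V,.1155,-11.3)
E
```

```text
t 30.6 grasp [ 0.5587 -0.0786  0.2567] yawy -11.54 F [-0.2 -0.2 -1.5] w 35.6 gf 25.0
  slide [ 0.5247 -0.1836  0.2817] roll -0.0021
```

Emit:
step_arm:
  plan:
    - {"hand": 25, "slide": [0.035, -0.0122, 0], "roll": 0}
    - {"hand": 25, "slide": [0.07, -0.0245, 0], "roll": 0}
    - {"hand": 25, "slide": [0.07, -0.0245, 0], "roll": 0}
    - {"hand": 25, "slide": [0.07, -0.0245, 0], "roll": 0}
    - {"hand": 25, "slide": [0.07, -0.0245, 0], "roll": 0}
    - {"hand": 25, "slide": [0.07, -0.0245, 0], "roll": 0}
    - {"hand": 25, "slide": [0.07, -0.0245, 0], "roll": 0}
    - {"hand": 25, "slide": [0.0697, -0.0244, 0], "roll": 0}
    - {"hand": 25, "slide": [0, 0, 0], "roll": 0}
    - {"hand": 25, "slide": [0, 0, 0], "roll": 0}

```text
clock: 31.85
position: [0.5204, 0.1972, 0.4195]
tool_rot: [[0.199, 0.98, -0.001], [0.98, -0.199, -0.001], [-0.001, -0.001, -1.0]]
force: [0.4, -0.1, -1.8]
width: 0.0351
grip_force: 25.0
```

```bash
python3 - <<'E'
from h import *
togo(W+.046*V,.1157,-11.3)
p,d,c=shot("top"); P=cloud(c,d); print(*caps(p,P,c=c),*caps(p,P,.115,.132,.125,c),sep="\n")
E
```

```text
t 31.85 grasp [0.5201 0.1971 0.2525] yawy -11.5 F [ 0.4 -0.1 -1.8] w 35.1 gf 25.0
  slide [-0.0006  0.0016  0.2735] roll -0.0017
(array([394.3, 215.5]), np.int32(162), array([ 0.56 , -0.165,  0.093]))
```

Emit:
step_arm:
  plan:
    - {"hand": 25, "slide": [0, 0.001, 0.05], "roll": 0}
    - {"hand": 25, "slide": [0, 0, 0.07], "roll": 0}
    - {"hand": 25, "slide": [0, 0, 0.07], "roll": 0}
    - {"hand": 25, "slide": [0, 0, 0.05], "roll": 0}
    - {"hand": 25, "slide": [0, 0, 0.02], "roll": 0}
    - {"hand": 25, "slide": [0, 0, 0.01], "roll": 0}
    - {"hand": 25, "slide": [0, 0, 0.004], "roll": 0}
    - {"hand": 25, "slide": [0, 0, 0.002], "roll": 0}
    - {"hand": 25, "slide": [0, 0, 0], "roll": 0}
    - {"hand": 25, "slide": [0, 0, 0], "roll": 0}

```text
clock: 33.15
position: [0.5212, 0.1969, 0.2828]
tool_rot: [[0.2, 0.98, 0.001], [0.98, -0.2, 0.0], [0.0, 0.0, -1.0]]
force: [-0.0, 0.1, -0.3]
width: 0.0355
grip_force: 25.0
```

Emit:
step_arm:
  plan:
    - {"hand": 25, "slide": [0, 0, 0.002], "roll": 0}
    - {"hand": 25, "slide": [0, 0, 0], "roll": 0}
    - {"hand": 52, "slide": [0, 0, 0], "roll": 0}
    - {"hand": 52, "slide": [0, 0, 0], "roll": 0}
    - {"hand": 52, "slide": [0, 0, -0.02], "roll": 0}
    - {"hand": 52, "slide": [0, 0, -0.07], "roll": 0}
    - {"hand": 60, "slide": [0, 0, -0.09], "roll": 0}
    - {"hand": 60, "slide": [0, 0, 0], "roll": 0}

```text
clock: 34.15
position: [0.5214, 0.1969, 0.3759]
tool_rot: [[0.2, 0.98, 0.006], [0.98, -0.2, 0.002], [0.003, 0.005, -1.0]]
force: [-0.5, -1.1, -0.7]
width: 0.0595
grip_force: 0.0
```

Emit:
step_arm:
  plan:
    - {"hand": 60, "slide": [-0.0696, 0.022, 0], "roll": 0}
    - {"hand": 60, "slide": [-0.0696, 0.022, 0], "roll": 0}
    - {"hand": 60, "slide": [-0.0696, 0.022, 0], "roll": 0}
    - {"hand": 60, "slide": [-0.0696, 0.022, 0], "roll": 0}
    - {"hand": 60, "slide": [-0.0696, 0.022, 0], "roll": 0}
    - {"hand": 60, "slide": [-0.0696, 0.022, 0], "roll": 0}
    - {"hand": 60, "slide": [-0.0696, 0.022, 0], "roll": 0}
    - {"hand": 60, "slide": [-0.0696, 0.022, 0], "roll": 0}
    - {"hand": 60, "slide": [-0.0696, 0.022, 0], "roll": 0}
    - {"hand": 60, "slide": [-0.0696, 0.022, 0], "roll": 0}
    - {"hand": 60, "slide": [0, 0, 0], "roll": 0}
    - {"hand": 60, "slide": [0, 0, 0], "roll": 0}

```text
clock: 35.65
position: [0.5593, -0.1659, 0.3711]
tool_rot: [[0.2, 0.98, -0.001], [0.98, -0.2, 0.0], [0.0, -0.001, -1.0]]
force: [0.5, 0.7, 0.1]
width: 0.06
grip_force: 0.0
```

```bash
python3 - <<'E'
from h import *
for x in wcap(.087,.1): print(x)
togo((.5592,-.166),.0835,-11.3)
p,d,c=shot("top"); P=cloud(c,d); print(*caps(p,P,c=c),*caps(p,P,.115,.132,.125,c),sep="\n")
E
```

```text
(array([324., 233.]), np.int32(1054), array([ 0.5594, -0.1607,  0.0919]), array([0.035, 0.024, 0.006]))
t 35.7 grasp [ 0.5593 -0.1655  0.2043] yawy -11.52 F [-0.1 -0.6  0.8] w 59.9 gf 0.0
  slide [-1.100e-03  2.000e-04  2.415e-01] roll -0.0019
(array([261., 214.]), np.int32(172), array([0.5572, 0.1439, 0.125 ]))
(array([236.6, 229.2]), np.int32(170), array([0.522, 0.199, 0.125]))
(array([252.1, 253. ]), np.int32(177), array([0.4675, 0.1625, 0.125 ]))
```

Emit:
step_arm:
  plan:
    - {"hand": 60, "slide": [-0.001, 0, 0.06], "roll": 0}
    - {"hand": 60, "slide": [0, 0, 0.08], "roll": 0}
    - {"hand": 60, "slide": [0, 0, 0.07], "roll": 0}
    - {"hand": 60, "slide": [0, 0, 0.032], "roll": 0}
    - {"hand": 60, "slide": [0, 0, 0], "roll": 0}
    - {"hand": 60, "slide": [0, 0, 0], "roll": 0}
    - {"hand": 25, "slide": [0, 0, 0], "roll": 0}
    - {"hand": 25, "slide": [0, 0, 0], "roll": 0}
    - {"hand": 25, "slide": [0, 0, 0], "roll": 0}
    - {"hand": 25, "slide": [0, 0, 0], "roll": 0}
    - {"hand": 25, "slide": [0, 0, 0], "roll": 0}

```text
clock: 37.12
position: [0.5593, -0.1667, 0.2508]
tool_rot: [[0.2, 0.98, 0.0], [0.98, -0.2, -0.0], [-0.0, 0.0, -1.0]]
force: [-1.7, 0.1, 5.4]
width: 0.0357
grip_force: 25.0
```

Emit:
step_arm:
  plan:
    - {"hand": 25, "slide": [0, 0, -0.04], "roll": 0}
    - {"hand": 25, "slide": [0, 0, -0.08], "roll": 0}
    - {"hand": 25, "slide": [0, 0, -0.08], "roll": 0}
    - {"hand": 25, "slide": [0, 0, -0.08], "roll": 0}
    - {"hand": 25, "slide": [0, 0, -0.06], "roll": 0}
    - {"hand": 25, "slide": [0, 0, 0], "roll": 0}

```text
clock: 37.88
position: [0.5591, -0.1666, 0.4238]
tool_rot: [[0.2, 0.98, 0.004], [0.98, -0.2, -0.001], [-0.001, 0.004, -1.0]]
force: [0.3, -0.3, -1.8]
width: 0.0354
grip_force: 25.0
```

```bash
python3 - <<'E'
from h import *
togo(W-.046*V,.1155,-11.3)
E
```

```text
t 37.88 grasp [ 0.5598 -0.1668  0.2568] yawy -11.54 F [ 0.3 -0.3 -1.8] w 35.4 gf 25.0
  slide [ 0.5135 -0.2209  0.2813] roll -0.0021
```

Emit:
step_arm:
  plan:
    - {"hand": 25, "slide": [0.0335, -0.0139, 0], "roll": 0}
    - {"hand": 25, "slide": [0.07, -0.03, 0], "roll": 0}
    - {"hand": 25, "slide": [0.07, -0.03, 0], "roll": 0}
    - {"hand": 25, "slide": [0.07, -0.03, 0], "roll": 0}
    - {"hand": 25, "slide": [0.07, -0.03, 0], "roll": 0}
    - {"hand": 25, "slide": [0.07, -0.03, 0], "roll": 0}
    - {"hand": 25, "slide": [0.07, -0.03, 0], "roll": 0}
    - {"hand": 25, "slide": [0.06, -0.027, 0], "roll": 0}
    - {"hand": 25, "slide": [0, 0, 0], "roll": 0}
    - {"hand": 25, "slide": [0, 0, 0], "roll": 0}

```text
clock: 39.12
position: [0.5021, 0.1072, 0.4196]
tool_rot: [[0.199, 0.98, -0.001], [0.98, -0.199, -0.0], [-0.001, -0.001, -1.0]]
force: [0.1, -0.9, -0.9]
width: 0.0357
grip_force: 25.0
```

```bash
python3 - <<'E'
from h import *
togo(W-.046*V,.1157,-11.3)
E
```

```text
t 39.12 grasp [0.5019 0.1072 0.2526] yawy -11.5 F [ 0.1 -0.9 -0.9] w 35.7 gf 25.0
  slide [-0.0011  0.0015  0.2738] roll -0.0017
```

Emit:
step_arm:
  plan:
    - {"hand": 25, "slide": [-0.001, 0.001, 0.05], "roll": 0}
    - {"hand": 25, "slide": [0, 0, 0.07], "roll": 0}
    - {"hand": 25, "slide": [0, 0, 0.07], "roll": 0}
    - {"hand": 25, "slide": [0, 0, 0.05], "roll": 0}
    - {"hand": 25, "slide": [0, 0, 0.02], "roll": 0}
    - {"hand": 25, "slide": [0, 0, 0.01], "roll": 0}
    - {"hand": 25, "slide": [0, 0, 0.004], "roll": 0}
    - {"hand": 25, "slide": [0, 0, 0.003], "roll": 0}
    - {"hand": 25, "slide": [0, 0, 0], "roll": 0}
    - {"hand": 25, "slide": [0, 0, 0], "roll": 0}

```text
clock: 40.38
position: [0.503, 0.1065, 0.2828]
tool_rot: [[0.2, 0.98, 0.001], [0.98, -0.2, 0.0], [0.0, 0.001, -1.0]]
force: [0.3, -0.2, 5.9]
width: 0.0353
grip_force: 25.0
```

Emit:
step_arm:
  plan:
    - {"hand": 52, "slide": [0, 0, 0], "roll": 0}
    - {"hand": 52, "slide": [0, 0, 0], "roll": 0}
    - {"hand": 52, "slide": [0, 0, -0.02], "roll": 0}
    - {"hand": 52, "slide": [0, 0, -0.07], "roll": 0}
    - {"hand": 65, "slide": [0, 0, -0.09], "roll": 0}
    - {"hand": 65, "slide": [-0.068, 0.0179, 0], "roll": 0}
    - {"hand": 65, "slide": [-0.068, 0.0179, 0], "roll": 0}
    - {"hand": 65, "slide": [-0.068, 0.0179, 0], "roll": 0}
    - {"hand": 65, "slide": [-0.068, 0.0179, 0], "roll": 0}
    - {"hand": 65, "slide": [-0.068, 0.0179, 0], "roll": 0}
    - {"hand": 65, "slide": [-0.068, 0.0179, 0], "roll": 0}
    - {"hand": 65, "slide": [-0.068, 0.0179, 0], "roll": 0}

```text
clock: 41.88
position: [0.5164, -0.1405, 0.3727]
tool_rot: [[0.2, 0.98, 0.001], [0.98, -0.2, -0.0], [-0.0, 0.001, -1.0]]
force: [1.3, 0.4, -0.1]
width: 0.0651
grip_force: 0.0
```

Emit:
step_arm:
  plan:
    - {"hand": 65, "slide": [-0.068, 0.0179, 0], "roll": 0}
    - {"hand": 65, "slide": [-0.068, 0.0179, 0], "roll": 0}
    - {"hand": 65, "slide": [-0.068, 0.0179, 0], "roll": 0}
    - {"hand": 65, "slide": [-0.068, 0.0179, 0], "roll": 0}
    - {"hand": 65, "slide": [-0.068, 0.0179, 0], "roll": 0}
    - {"hand": 65, "slide": [-0.068, 0.0179, 0], "roll": 0}
    - {"hand": 65, "slide": [0, 0, 0], "roll": 0}
    - {"hand": 65, "slide": [0, 0, 0], "roll": 0}

```text
clock: 42.88
position: [0.5283, -0.3496, 0.3722]
tool_rot: [[0.2, 0.98, 0.0], [0.98, -0.2, 0.0], [0.0, -0.0, -1.0]]
force: [0.6, 0.3, -0.4]
width: 0.065
grip_force: 0.0
```

```bash
python3 - <<'E'
from h import *
p,d,c=shot("wrist"); P=cloud(c,d); z=P[...,2]
m=(z>.05)&(z<.061)&(p.max(2)<90)&(np.hypot(P[...,0]-.528,P[...,1]+.352)<.04); q=P[m]
k=(q.min(0)+q.max(0))/2 if m.any() else None; print("knob",m.sum(),k,np.ptp(q,axis=0))
togo((.5283,-.3517),.0437)
p,d,c=shot("top"); P=cloud(c,d); print(*caps(p,P,c=c),*caps(p,P,.115,.132,.125,c),sep="\n")
cv2.imwrite("pics/t3.png",p[:,:,::-1])
z=P[...,2]; hole=np.zeros((480,640),np.uint8); hole[185:285,200:315]=1
E
```

```text
knob 1120 [ 0.52778882 -0.35215512  0.05401212] [0.03358891 0.03313981 0.00790515]
t 42.92 grasp [ 0.5284 -0.3493  0.2052] yawy -11.52 F [ 0.2 -0.1 -0.2] w 65.5 gf 0.0
  slide [-0.0048  0.0007  0.3231] roll 0.0
(array([261.1, 214.1]), np.int32(179), array([0.5571, 0.1436, 0.125 ]))
(array([236.7, 229.1]), np.int32(174), array([0.5222, 0.1988, 0.125 ]))
(array([276.1, 237.1]), np.int32(178), array([0.5041, 0.1083, 0.125 ]))
(array([241.2, 257.1]), np.int32(182), array([0.458 , 0.1871, 0.125 ]))
```

View pics/t3.png

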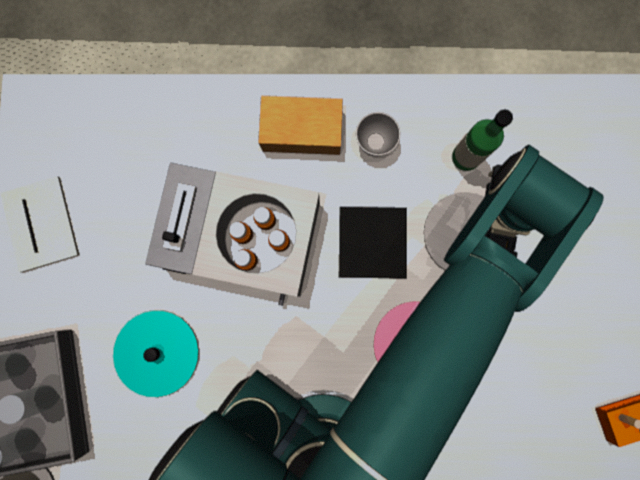

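All four jars stand in the well, at (261,214), (237,229), (276,237) and (241,257). The last was nudged towards the wall but is upright, with its cap at full height and full size. Next I'll grip the lid on the trivet.

Emit:
step_arm:
  plan:
    - {"hand": 65, "slide": [-0.0052, 0.0002, 0.05], "roll": 0}
    - {"hand": 65, "slide": [0, 0, 0.08], "roll": 0}
    - {"hand": 65, "slide": [0, 0, 0.08], "roll": 0}
    - {"hand": 65, "slide": [0, 0, 0.07], "roll": 0}
    - {"hand": 65, "slide": [0, 0, 0.03], "roll": 0}
    - {"hand": 65, "slide": [0, 0, 0.013], "roll": 0}
    - {"hand": 65, "slide": [0, 0, 0], "roll": 0}
    - {"hand": 20, "slide": [0, 0, 0], "roll": 0}
    - {"hand": 20, "slide": [0, 0, 0], "roll": 0}
    - {"hand": 20, "slide": [0, 0, 0], "roll": 0}
    - {"hand": 20, "slide": [0, 0, 0], "roll": 0}
    - {"hand": 20, "slide": [0, 0, 0], "roll": 0}
  squeeze: 35

```text
clock: 44.48
position: [0.528, -0.3525, 0.2107]
tool_rot: [[0.2, 0.98, 0.0], [0.98, -0.2, -0.0], [-0.0, 0.0, -1.0]]
force: [-0.4, 0.9, 3.2]
width: 0.0333
grip_force: 35.0
```

```bash
python3 - <<'E'
from h import *
togo(W,.25)
p,d,c=shot("top"); P=cloud(c,d)
for x in caps(p,P,.115,.132,.125,c):
    u,v=x[0].astype(int); q=P[v-4:v+5,u-4:u+5].reshape(-1,3); A=np.c_[q[:,:2],np.ones(len(q))]; co=np.linalg.lstsq(A,q[:,2],rcond=None)[0]
    print(x[2],np.median(q[:,2]).round(4),co[:2].round(2))
E
```

```text
t 44.48 grasp [ 0.528  -0.3526  0.0437] yawy -11.54 F [-0.4  0.9  3.2] w 33.3 gf 35.0
  slide [ 0.9811 -0.2339 -0.4128] roll 0.0
[0.5571 0.1437 0.125 ] 0.1259 [-0.03 -0.03]
[0.522  0.1987 0.125 ] 0.1257 [-0.09 -0.06]
 ** On entry to DLASCL parameter number  4 had an illegal value
 ** On entry to DLASCL parameter number  4 had an illegal valueTraceback (most recent call last):
  File "<stdin>", line 5, in <module>
    x, resids, rank, s = _umath_linalg.lstsq(a, b, rcond,
                         ~~~~~~~~~~~~~~~~~~~^^^^^^^^^^^^^
                                             signature=signature)
                                             ^^^^^^^^^^^^^^^^^^^^
    raise LinAlgError("SVD did not converge in Linear Least Squares")
numpy.linalg.LinAlgError: SVD did not converge in Linear Least Squares
```

Emit:
step_arm:
  plan:
    - {"hand": 20, "slide": [0, 0, -0.03], "roll": 0}
    - {"hand": 20, "slide": [0, 0, -0.06], "roll": 0}
    - {"hand": 20, "slide": [0, 0, -0.08], "roll": 0}
    - {"hand": 20, "slide": [0, 0, -0.09], "roll": 0}
    - {"hand": 20, "slide": [0, 0, -0.09], "roll": 0}
    - {"hand": 20, "slide": [0, 0, -0.06], "roll": 0}
    - {"hand": 20, "slide": [0.035, -0.0083, 0], "roll": 0}
    - {"hand": 20, "slide": [0.07, -0.0167, 0], "roll": 0}
    - {"hand": 20, "slide": [0.07, -0.0167, 0], "roll": 0}
    - {"hand": 20, "slide": [0.07, -0.0167, 0], "roll": 0}
    - {"hand": 20, "slide": [0.07, -0.0167, 0], "roll": 0}
    - {"hand": 20, "slide": [0.07, -0.0167, 0], "roll": 0}

```text
clock: 46.02
position: [0.5209, -0.1527, 0.4137]
tool_rot: [[0.2, 0.98, -0.002], [0.98, -0.2, 0.001], [0.0, -0.002, -1.0]]
force: [0.5, 0.1, -3.1]
width: 0.0336
grip_force: 35.0
```

Emit:
step_arm:
  plan:
    - {"hand": 20, "slide": [0.07, -0.0167, 0], "roll": 0}
    - {"hand": 20, "slide": [0.07, -0.0167, 0], "roll": 0}
    - {"hand": 20, "slide": [0.07, -0.0167, 0], "roll": 0}
    - {"hand": 20, "slide": [0.07, -0.0167, 0], "roll": 0}
    - {"hand": 20, "slide": [0.07, -0.0167, 0], "roll": 0}
    - {"hand": 20, "slide": [0.07, -0.0167, 0], "roll": 0}
    - {"hand": 20, "slide": [0.07, -0.0167, 0], "roll": 0}
    - {"hand": 20, "slide": [0.07, -0.0167, 0], "roll": 0}
    - {"hand": 20, "slide": [0.036, -0.0086, 0], "roll": 0}
    - {"hand": 20, "slide": [0, 0, 0], "roll": 0}
    - {"hand": 20, "slide": [0, 0, 0], "roll": 0}

```text
clock: 47.4
position: [0.5113, 0.151, 0.415]
tool_rot: [[0.2, 0.98, -0.001], [0.98, -0.2, -0.0], [-0.0, -0.0, -1.0]]
force: [0.1, -0.3, -2.5]
width: 0.0337
grip_force: 35.0
```

```bash
python3 - <<'E'
from h import *
togo(W,.1727)
p,d,c=shot("side"); cv2.imwrite("pics/s3.png",p[:,:,::-1])
p,d,c=shot("wrist"); P=cloud(c,d); z=P[...,2]
m=(z>.215)&(z<.235)&(p.max(2)>90); q=P[m]; A=np.c_[q[:,:2]-W,np.ones(len(q))]; print("lid plane",np.linalg.lstsq(A,q[:,2],rcond=None)[0],len(q))
E
```

```text
t 47.4 grasp [0.5112 0.1509 0.248 ] yawy -11.55 F [ 0.1 -0.3 -2.5] w 33.7 gf 35.0
  slide [0.0013 0.0004 0.1506] roll 0.0
lid plane [-0.00098647  0.0004608   0.22041725] 65233
```

Emit:
step_arm:
  plan:
    - {"hand": 20, "slide": [0, 0, 0.04], "roll": 0}
    - {"hand": 20, "slide": [0, 0, 0.05], "roll": 0}
    - {"hand": 20, "slide": [0, 0, 0.03], "roll": 0}
    - {"hand": 20, "slide": [0, 0, 0.012], "roll": 0}
    - {"hand": 20, "slide": [0, 0, 0.008], "roll": 0}
    - {"hand": 20, "slide": [0, 0, 0.006], "roll": 0}
    - {"hand": 20, "slide": [0, 0, 0.004], "roll": 0}
    - {"hand": 20, "slide": [0, 0, 0], "roll": 0}
    - {"hand": 20, "slide": [0, 0, 0], "roll": 0}

```text
clock: 48.62
position: [0.5115, 0.1515, 0.3407]
tool_rot: [[0.2, 0.98, 0.0], [0.98, -0.2, 0.0], [0.0, 0.0, -1.0]]
force: [0.5, 0.6, -2.1]
width: 0.0338
grip_force: 35.0
```

Emit:
step_arm:
  plan:
    - {"hand": 20, "slide": [0, 0, 0.002], "roll": 0}
    - {"hand": 20, "slide": [0, 0, 0.001], "roll": 0}
    - {"hand": 20, "slide": [0, 0, 0], "roll": 0}
    - {"hand": 60, "slide": [0, 0, 0], "roll": 0}
    - {"hand": 60, "slide": [0, 0, 0], "roll": 0}
    - {"hand": 60, "slide": [0, 0, 0], "roll": 0}
    - {"hand": 60, "slide": [0, 0, -0.04], "roll": 0}
    - {"hand": 60, "slide": [0, 0, -0.08], "roll": 0}
    - {"hand": 60, "slide": [0, 0, -0.08], "roll": 0}
    - {"hand": 60, "slide": [0, 0, 0], "roll": 0}
    - {"hand": 60, "slide": [0, 0, 0], "roll": 0}

```text
clock: 50.0
position: [0.5113, 0.1515, 0.4392]
tool_rot: [[0.2, 0.98, 0.0], [0.98, -0.2, 0.0], [0.0, 0.0, -1.0]]
force: [-0.4, 0.5, 0.2]
width: 0.0597
grip_force: 0.0
```

```bash
python3 - <<'E'
from h import *
p,d,c=shot("wrist"); P=cloud(c,d); z=P[...,2]; cv2.imwrite("pics/w5.png",p[:,:,::-1])
r=np.hypot(P[...,0]-W[0],P[...,1]-W[1])
for n,m in(("lid",(r>.03)&(r<.1)),("deck",(r>.112)&(r<.125))):
    m&=(z>.12)&(z<.16); q=P[m]; A=np.c_[q[:,:2]-W,np.ones(len(q))]; print(n,np.linalg.lstsq(A,q[:,2],rcond=None)[0].round(4),len(q))
togo(W-.050*U+.174*V,.182,78.5)
E
```

```text
lid [-1.000e-04  7.000e-04  1.449e-01] 40689
deck [-0.0002  0.0002  0.1399] 12204
t 50.05 grasp [0.5112 0.1514 0.2714] yawy -11.54 F [ 0.8 -0.3 -0.2] w 59.9 gf 0.0
  slide [0.0997 0.3483 0.1786] roll -0.7857
```

The lid is home and level: its flange top is at 144.9 mm and the deck at 139.9 mm. Next I'll rotate back and move to the selector.

Emit:
step_arm:
  plan:
    - {"hand": 60, "slide": [0, 0, 0], "roll": -0.0873}
    - {"hand": 60, "slide": [0, 0, 0], "roll": -0.0873}
    - {"hand": 60, "slide": [0, 0, 0], "roll": -0.0873}
    - {"hand": 60, "slide": [0, 0, 0], "roll": -0.0873}
    - {"hand": 60, "slide": [0, 0, 0], "roll": -0.0873}
    - {"hand": 60, "slide": [0, 0, 0], "roll": -0.0873}
    - {"hand": 60, "slide": [0, 0, 0], "roll": -0.0873}
    - {"hand": 60, "slide": [0, 0, 0], "roll": -0.0873}
    - {"hand": 60, "slide": [0, 0, 0], "roll": -0.0873}
  squeeze: 8

```text
clock: 51.18
position: [0.5114, 0.1515, 0.4379]
tool_rot: [[-0.981, 0.194, -0.002], [0.194, 0.981, -0.0], [0.002, -0.001, -1.0]]
force: [0.5, -0.0, 0.9]
width: 0.0601
grip_force: 0.0
```

Emit:
step_arm:
  plan:
    - {"hand": 60, "slide": [0.02, 0.0697, 0], "roll": 0}
    - {"hand": 60, "slide": [0.02, 0.0697, 0], "roll": 0}
    - {"hand": 60, "slide": [0.02, 0.0697, 0], "roll": 0}
    - {"hand": 60, "slide": [0.02, 0.0697, 0], "roll": 0}
    - {"hand": 60, "slide": [0.0197, 0.0695, 0], "roll": 0}
    - {"hand": 60, "slide": [0, 0, 0.06], "roll": 0}
    - {"hand": 60, "slide": [0, 0, 0], "roll": 0}
    - {"hand": 60, "slide": [0, 0, 0], "roll": 0}

```text
clock: 52.18
position: [0.4974, 0.3318, 0.4095]
tool_rot: [[-0.98, 0.2, -0.0], [0.2, 0.98, -0.0], [0.0, -0.0, -1.0]]
force: [-0.2, 0.5, -0.0]
width: 0.0601
grip_force: 0.0
```

```bash
python3 - <<'E'
from h import *
p,d,c=shot("wrist"); P=cloud(c,d); z=P[...,2]
m=(z>.188)&(z<.2)&(p.max(2)<90)&(np.hypot(P[...,0]-.497,P[...,1]-.333)<.04); q=P[m]
k=(q.min(0)+q.max(0))/2; b=np.c_[(q[:,:2]-W)@U,(q[:,:2]-W)@V]; b=(b.min(0)+b.max(0))/2; print(m.sum(),k,b)
togo(W+b[0]*U+b[1]*V,.181,78.5)
E
```

```text
1420 [0.49667292 0.33391753 0.19259024] [-0.0504701   0.17606923]
t 52.23 grasp [0.4976 0.3318 0.243 ] yawy 78.46 F [-0.9  0.5  0.7] w 60.0 gf 0.0
  slide [0.002  0.0042 0.124 ] roll -0.0003
```

Emit:
step_arm:
  plan:
    - {"hand": 60, "slide": [0.002, 0.0042, 0.04], "roll": 0}
    - {"hand": 60, "slide": [0, 0, 0.05], "roll": 0}
    - {"hand": 60, "slide": [0, 0, 0.034], "roll": 0}
    - {"hand": 60, "slide": [0, 0, 0], "roll": 0}
    - {"hand": 20, "slide": [0, 0, 0], "roll": 0}
    - {"hand": 20, "slide": [0, 0, 0], "roll": 0}
    - {"hand": 20, "slide": [0, 0, 0], "roll": 0}
    - {"hand": 20, "slide": [0, 0, 0], "roll": 0}

```text
clock: 53.22
position: [0.4968, 0.3344, 0.3473]
tool_rot: [[-0.98, 0.199, 0.0], [0.199, 0.98, 0.0], [-0.0, 0.001, -1.0]]
force: [0.3, 0.4, 1.4]
width: 0.0278
grip_force: 8.0
```

Emit:
step_arm:
  plan:
    - {"hand": 20, "slide": [-0.02, 0, 0], "roll": 0}
    - {"hand": 20, "slide": [-0.03, 0, 0], "roll": 0}
    - {"hand": 20, "slide": [-0.03, 0, 0], "roll": 0}
    - {"hand": 20, "slide": [-0.03, 0, 0], "roll": 0}
    - {"hand": 20, "slide": [-0.03, 0, 0], "roll": 0}
    - {"hand": 20, "slide": [-0.03, 0, 0], "roll": 0}
    - {"hand": 20, "slide": [-0.02, 0, 0], "roll": 0}
    - {"hand": 20, "slide": [-0.01, 0, 0], "roll": 0}
    - {"hand": 20, "slide": [0, 0, 0], "roll": 0}

```text
clock: 54.35
position: [0.5959, 0.3142, 0.347]
tool_rot: [[-0.98, 0.2, 0.0], [0.2, 0.98, 0.001], [-0.0, 0.001, -1.0]]
force: [0.7, 3.7, 3.7]
width: 0.0281
grip_force: 8.0
```

Emit:
step_arm:
  plan:
    - {"hand": 20, "slide": [-0.005, 0, 0], "roll": 0}
    - {"hand": 20, "slide": [-0.005, 0, 0], "roll": 0}
    - {"hand": 20, "slide": [0, 0, 0], "roll": 0}

```text
clock: 54.72
position: [0.5999, 0.3136, 0.3465]
tool_rot: [[-0.98, 0.199, -0.002], [0.199, 0.98, 0.001], [0.002, 0.0, -1.0]]
force: [-8.1, 5.1, 2.7]
width: 0.0281
grip_force: 8.0
```

The force rose to 8 N at about 104 mm of travel, so the stop is reached. I'll press a touch more, release, retreat and verify.

Emit:
step_arm:
  plan:
    - {"hand": 20, "slide": [-0.004, 0, 0], "roll": 0}
    - {"hand": 20, "slide": [0, 0, 0], "roll": 0}
    - {"hand": 60, "slide": [0, 0, 0], "roll": 0}
    - {"hand": 60, "slide": [0, 0, 0], "roll": 0}
    - {"hand": 60, "slide": [0, 0, 0], "roll": 0}
    - {"hand": 60, "slide": [0, 0, -0.06], "roll": 0}
    - {"hand": 60, "slide": [0, 0, -0.08], "roll": 0}
    - {"hand": 60, "slide": [0.05, 0, -0.06], "roll": 0}
    - {"hand": 60, "slide": [0.05, 0, 0], "roll": 0}
    - {"hand": 60, "slide": [0, 0, 0], "roll": 0}

```text
clock: 55.98
position: [0.5517, 0.3231, 0.4477]
tool_rot: [[-0.98, 0.199, 0.001], [0.199, 0.98, 0.001], [-0.001, 0.001, -1.0]]
force: [-0.2, 0.3, -0.9]
width: 0.0602
grip_force: 0.0
```

```bash
python3 - <<'E'
from h import *
p,d,c=shot("wrist"); P=cloud(c,d); z=P[...,2]; cv2.imwrite("pics/w6.png",p[:,:,::-1])
b=np.stack([(P[...,:2]-W)@U,(P[...,:2]-W)@V],-1)
m=(z>.188)&(z<.2)&(p.max(2)<90)&(abs(b[...,1]-.175)<.03); q=b[m]; print(m.sum(),q.min(0),q.max(0))
s=manip.read_state(); print(s["clock"],s["force"])
p,d,c=shot("side"); cv2.imwrite("pics/s4.png",p[:,:,::-1])
E
```

```text
938 [0.03948536 0.16180316] [0.05909256 0.18937123]
56.025 [ 0.33052375 -0.94710743  0.7328684 ]
```

View pics/w6.png

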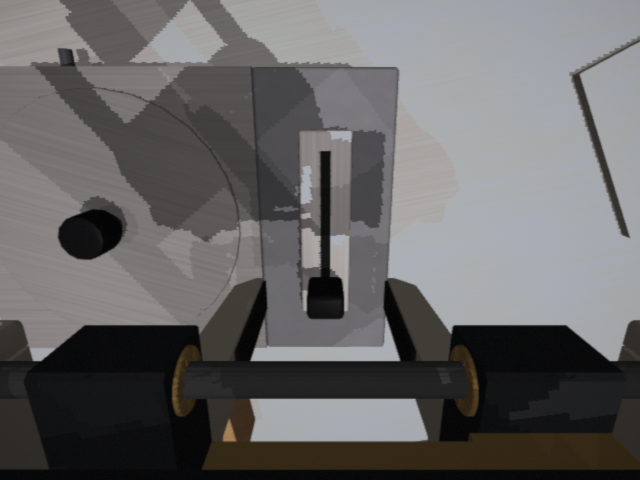

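View pics/s4.png

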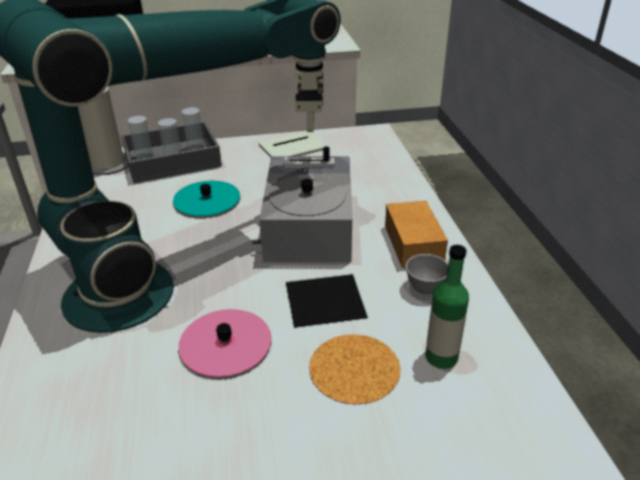

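The selector is at (325,297), at the far end of its slot, with 99.8 mm of travel from the off stop. The lid is seated at (307,190), the mat is empty, and the bottle, carton and bowl are unmoved.

```bash
python3 -c "
from workcell import manip
print(manip.hand_in())"
```

```text
the job is handed in; nothing more can be done
None
```

The job is handed in: all four jars stand upright in the well, the lid sits fully home, and the selector went to off first and to on last (99.8 mm measured between stops); the wine bottle, carton and bowl are unmoved.

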